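# Clamp the grinding jar in the bench mill

### The job

Get the small bench mill ready to run: push the steel jar that stands on the mill's plate along the plate until it is fully home in the V-shaped saddle below the clamp, then push the black lever of the toggle clamp over and down, past its dead point, until it snaps into lock and the clamp's foot holds the jar down by itself. Only push: do not lift or tip the jar, and leave the spare jar, the beaker and the two vials beside the mill where they are.

Things in the scene. Friction and masses are not known exactly. Their poses are not given: they have to be found in the camera images.
- mill: Fixed bench mill: low white box 150 x 265 mm, level aluminium plate on top, 60 mm above the worktop, with 4 mm lips at x = +-60 mm and at the right end (y = -122 mm). Origin: centre of its underside; x from the front (control panel) to the back, y to the left along its length, z up. On the plate from -y to +y: the jar, the V saddle, the toggle clamp on a block 36 mm wide and 45 mm high.
- jar: The steel grinding jar on the mill's plate: an upright cylinder 60 mm across up to 37 mm high, above that a 54 mm lid; 56 mm high in all, 0.4 to 0.7 kg. Origin: centre of its underside. It slides on the plate.
- saddle_seat (a point): Point on the plate where the centre of the jar's underside lies when the jar is fully home, touching both faces of the V saddle. The V opens to the mill's -y, so the jar goes home along the mill's +y. Its walls are 28 mm high and its mouth about 64 mm wide. Axes as the mill's.
- lever (a joint): Clamp lever relative to the clamp arm: 0 fully open (lever upright, leaning 25 degrees to the mill's +y), starts within 0.3 of that and grows as pushed over; past half-way it sinks by its weight until the foot meets the jar (near 1.85). From there it springs back unless pushed with 3 to 8 N at the grip past the dead point, 2.26; then it snaps onto its stop, 2.33 (level, pointing to +y); stays.
- lever_grip (a point): Point on the centre line of the lever's black grip (20 mm wide, 13 thick, 85 long), 125 mm from its pivot, 25 from the tip. Axes: x across, y along the lever to the tip, z out of the face to push (push along -z). It moves in the mill's x = 0 plane: from about 0.24 m above the worktop down an arc of some 125 mm radius to 0.14 m above the worktop, 0.165 m to +y of the mill's origin.
- clamp_foot: The clamp's sprung rubber foot, 20 mm across, on the end of the clamp arm. Origin: centre of its lower face. With the clamp open the arm points up and forward (some 65 degrees), over the saddle; locked, the foot presses on the middle of the jar's lid.
- spare_jar: A second, identical jar standing on the worktop to the left (+y) of the mill: leave alone. Origin: centre of its underside.
- beaker: Small clear beaker, 53 mm across and 69 mm high, on the worktop to the left of the mill: leave alone. Origin: centre of its underside.
- vial_a: Sample vial with a cap, 23 mm across and 52 mm high, on the worktop to the right of the mill: leave alone. Origin: centre of its underside.
- vial_b: Another such vial: leave alone. Origin: centre of its underside.
Things that resemble listed ones, but are neither listed nor needed, are in the scene too. Leave any red look-alike of the jar alone.

How it is judged:
By the outcome, as a careful person would: the job done as asked, in the order asked, and still so for the second after the job is handed in, with the robot touching nothing.
It also fails if it takes over 45 s, if anything falls off the work surface, if the arm or the gripper's body presses on something with over 40 N, if the wrist force passes 120 N, or if a joint passes its speed limit or range.

### The arm

A 6-joint arm with a two-finger parallel gripper is mounted at the origin on a cart in front of the work surface, level with it; the furniture and walls round the work are solid. World frame = base frame: x ahead of the robot, y to its left, z up, the work surface at z = 0. Lengths are in mm, angles in rad, forces in N, time in s.
With the tool pointing down it reaches from about 400 to 925 mm from the base axis. Payload 12.5 kg.
Tool frame: the origin (TCP) lies midway between the tips of the shut fingers; the grasp point (between the pads) lies 19 mm behind it; z points along the fingers, y is the direction in which the jaws open and shut (so a half turn about z gives the same grasp; the last joint's range is limited). The gripper opens to 95 mm and grips with 3 to 60 N. Pads are 20 mm wide; open, the fingers measure 119 mm over their backs; the gripper's body (75 mm by 180 mm) begins 59 mm behind the grasp point.
Start: joints at [-0.106, 0.491, 1.559, -0, 1.092, -0.106], TCP at [625.017, 0.021, 214.661] pointing down, gripper open.
Joint ranges: [-3.1, 3.1], [-0.84, 2.19], [0.05, 2.79], [-1.13, 4.28], [0.06, 2.93], [-2.69, 2.69]. Speed limits (rad/s): [2.22, 2.22, 2.79, 3.14, 3.14, 3.14].

### API

Orientations are given as [roll, pitch, yaw] about the fixed x, y, z axes, in that order (R = Rz(yaw) Ry(pitch) Rx(roll)).
In Python, from cell import env gives the robot as it stands.
- The arm moves only by the tool drive_tool, never from a script. Its argument "increments" is a list of rows, each a list of 2 entries, a list of its own where there are three numbers: the shift along the tool's x, y, z as a fraction of full scale, then the turn, a rotation vector about the tool's x, y, z as a fraction of full scale. In form: [[[x, y, z], [ax, ay, az]], ...]. A call has 1 to 5 rows; each row shifts and turns the commanded pose from where the row before left it, along the tool's axes as they then stand; what a row does not reach is not made up. Full scale, the value 1, is 30 mm for a shift and 0.08 rad for a turn. A row lasts 1/12 s, in which the tool goes at most 41.7 mm and 7.16 degrees, less where a joint would pass 70% of its speed; a pose out of reach is approached as far as the arm can. A call with a number of a shift or a turn outside -1 to 1 is refused whole. A call with a gripper value outside its range is refused whole. "jaw" is the opening, from -1 (shut) to 1 (fully open), so that 0 is half open, set as the call begins (left out, the last holds). The fingers move at their own pace and stop on an object; the grip force is fixed at half the most. Time passes only in rows, so rows that do not move let the fingers close. It gives the time, the measured TCP pose, the force and the opening at its end, in the units of the state.
- env.state(): the state, without advancing time (a new reading comes with each control period).
- env.read_camera(name): name is "scene" or "side" or "wrist"; returns a dict with "pixels" (400x640x3 uint8, blue, green, red), "vertical_fov" (degrees; the focal length in pixels is half the picture's height over the tangent of half this angle, whatever the lens; pixels are square), "cx", "cy" (the principal point, pixels), "k1" (the pictures are not rectified: a ray, as slopes to the right and down, at radius r is drawn at 1 + k1 r^2 times it, then the intrinsics apply), "world_to_cam" (4x4, takes a point from world to camera coordinates). Camera axes: x right, y down, z forward; pixel columns grow to the right and rows downward; lengths in mm; the calibration is good to about 2 mm. A picture is of the moment at which its call begins. There is no depth.
- env.job_done(): hands the job in, once; it reports no verdict.
Trained networks look in a picture, given as the dict that the camera call returned (one of the last four; its "shot" number tells which), for a name from the list of things; names that differ only in an ending like _2 or _b are one class to them, and where a whole thing is asked for, a point or a joint stands for the part that bears it (a point fixed in the world has none). Each returns a list of dicts, best first, with "score" (0 to 1); they miss things now and then, are a little off and sometimes report something else, mostly with a low value. They report only what shows in the picture. A call takes as long as a camera call. They do not tell look-alikes from the thing itself.
- env.boxes_of(target, picture): "point" ([x, y, z] in mm, in world coordinates, good to about 4 mm: the middle of the surface that is visible of it).
- env.tip_of(target, picture): "point" ([x, y, z] in mm, in world coordinates, good to about 4 mm: a listed point, or the origin of a listed thing).
The state is a dict: "t": time; "joints": joint angles; "qvel": joint speeds; "tau": joint torques, N m; "eef_pos": TCP position; "tcp_rot": TCP orientation; "ft_force": force on the tool from outside, world axes, zero at the start; "moment": the same for the moment, N m; "opening": opening from 0.0 (shut) to 1.0 (fully open).
Only numpy, scipy, OpenCV 4.12 (cv2) and the standard library are available. Lean on these libraries where they do the work, as an engineer would, in place of code of your own. Each camera call takes 0.05 s, during which the arm holds its last target.

## Working session

There is one attempt and no reset: what is moved stays moved. The work goes in short steps, Python scripts to look and compute and a tool call to move; the robot and the scene stay as the last step left them, time stands still between calls to the robot, and variables do not carry over. Pictures are saved under pics/ and viewed, and the job is handed in when it is done.

Besides the shell and the picture viewer there is one more tool, called after "Request:" by a JSON object that holds its "op" and its "data", one argument or row to a line. drive_tool: Moves the arm, as the interface text tells. Its arguments: {"type":"object","properties":{"increments":{"type":"array","items":{"type":"array"}},"jaw":{"type":"number"}},"required":["increments"]}

```bash
ls; mkdir -p pics; cat > h.py <<'E'
import numpy as np, cv2
from cell import env
def K(p):
    h,w=p["pixels"].shape[:2]; f=h/2/np.tan(np.radians(p["vertical_fov"])/2); return f
def proj(p,X):
    X=np.atleast_2d(X); T=np.array(p["world_to_cam"]); c=X@T[:3,:3].T+T[:3,3]
    s=c[:,:2]/c[:,2:]; r2=(s**2).sum(1,keepdims=True); return s*(1+p["k1"]*r2)*K(p)+[p["cx"],p["cy"]]
def ray(p,uv):
    d=(np.array(uv,float)-[p["cx"],p["cy"]])/K(p); s=d.copy()
    for _ in range(30): s=d/(1+p["k1"]*(s@s))
    T=np.array(p["world_to_cam"]); R=T[:3,:3]; return -R.T@T[:3,3], R.T@np.array([s[0],s[1],1])
def onz(p,uv,z):
    o,d=ray(p,uv); return o+d*(z-o[2])/d[2]
def save(p,n): cv2.imwrite("pics/%s.png"%n,p["pixels"])
E
python3 - <<'E'
from h import *
print(env.state())
for c in ["scene","side","wrist"]:
    p=env.read_camera(c); save(p,c+"0")
    print(c,p["vertical_fov"],p["k1"],np.round(np.linalg.inv(np.array(p["world_to_cam"]))[:3,3]))
    for t in ["mill","jar","saddle_seat","lever_grip","clamp_foot","spare_jar","beaker","vial_a"]:
        print(t,[(np.round(d["point"]).tolist(),round(d["score"],2)) for d in env.tip_of(t,p)][:4])
E
```

```text
pics
{'t': 0.0, 'joints': array([-1.05615687e-01,  4.91559135e-01,  1.55948545e+00, -1.82670127e-05,
        1.09168549e+00, -1.05612295e-01]), 'qvel': array([ 1.00193429e-03, -4.03153230e-05,  5.01531968e-04,  1.32048158e-04,
        1.36929081e-03, -6.79156782e-04]), 'tau': array([-9.52334158e-04, -6.12640929e+01, -2.58175153e+01,  6.92750537e-02,
        4.83079045e-02, -1.38641695e-05]), 'eef_pos': array([6.24741506e+02, 3.58899260e-02, 2.14049613e+02]), 'tcp_rot': array([-3.14045986e+00, -1.03792401e-04,  1.57080131e+00]), 'ft_force': array([ 0.77580347,  0.1684867 , -0.17325979]), 'moment': array([0.00554072, 0.03628239, 0.00728015]), 'opening': 0.9950169244712324}
scene 44.471912848400706 -0.10597004381719065 [  26.  862. 1135.]
mill [([606.0, 158.0, 0.0], 0.56)]
jar [([501.0, 458.0, 1.0], 0.92), ([614.0, -57.0, 0.0], 0.89), ([398.0, 372.0, 1.0], 0.79), ([648.0, 101.0, 59.0], 0.6)]
saddle_seat [([626.0, 134.0, 64.0], 0.58)]
lever_grip [([529.0, 245.0, 246.0], 0.55)]
clamp_foot []
spare_jar [([480.0, 311.0, 2.0], 0.8)]
beaker [([520.0, 353.0, 3.0], 0.75)]
vial_a [([740.0, 56.0,
[... 159 characters left out ...]
03.0, 64.0], 0.81), ([502.0, 461.0, 2.0], 0.76), ([398.0, 374.0, -5.0], 0.64)]
saddle_seat [([627.0, 135.0, 57.0], 0.76)]
lever_grip [([523.0, 239.0, 246.0], 0.88)]
clamp_foot [([483.0, 311.0, 1.0], 0.36)]
spare_jar [([483.0, 311.0, 5.0], 0.63)]
beaker [([522.0, 352.0, -2.0], 0.58)]
vial_a [([709.0, 29.0, -2.0], 0.49), ([629.0, 137.0, 57.0], 0.25)]
wrist 58.71962165513656 -0.0003388896357230231 [625.  73. 384.]
mill [([604.0, 157.0, 1.0], 0.91), ([710.0, 28.0, -2.0], 0.23)]
jar [([607.0, -66.0, 4.0], 0.96), ([647.0, 104.0, 60.0], 0.68)]
saddle_seat [([626.0, 139.0, 66.0], 0.83)]
lever_grip []
clamp_foot []
spare_jar []
beaker []
vial_a [([711.0, 31.0, 0.0], 0.95), ([742.0, 55.0, 0.0], 0.79)]
```

View pics/scene0.png

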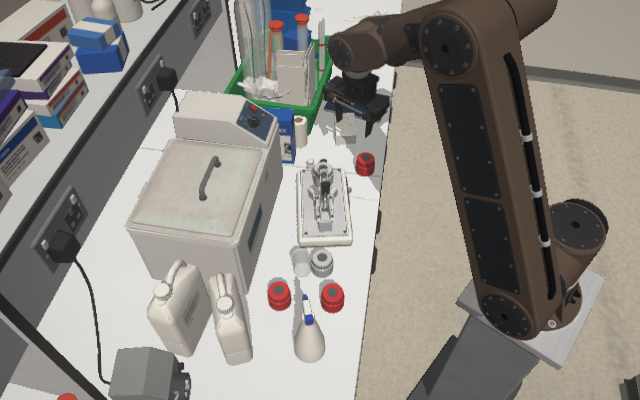

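View pics/side0.png

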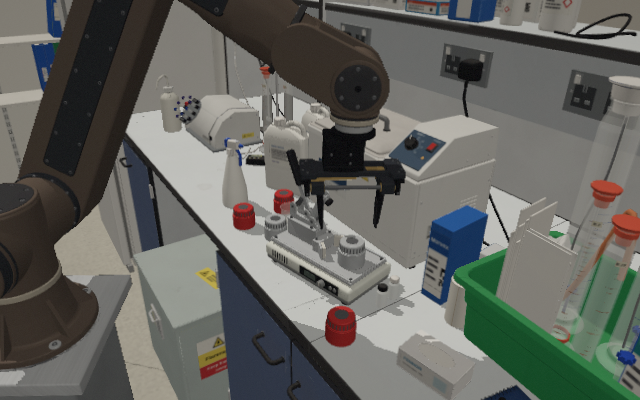

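View pics/wrist0.png

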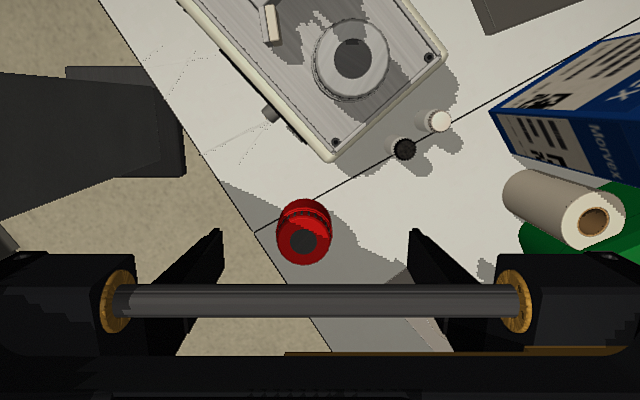

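The scene view shows the mill centre near pixel (323,207). The wrist view shows the jar lid at (352,58), and the mill corner near (333,158). I'll raise the tool and move the wrist camera over the mill for a better view.

Request:
{"op": "drive_tool", "data": {
  "increments": [
    [[0.4, -0.2, -1], [0, 0, 0]],
    [[0.4, -0.2, -1], [0, 0, 0]],
    [[0.4, -0.2, -1], [0, 0, 0]],
    [[0.4, -0.2, -1], [0, 0, 0]],
    [[0, 0, 0], [0, 0, 0]]
  ],
  "jaw": -1
}}

```text
t: 1.77
eef_pos: [601.5, 49.7, 340.9]
tcp_rot: [3.133, -0.0, 1.572]
ft_force: [1.2, -0.3, 1.0]
opening: 0.709
```

```bash
python3 - <<'E'
from h import *
print(env.state()["eef_pos"],env.state()["tcp_rot"])
for c in ["scene","side","wrist"]:
    p=env.read_camera(c); save(p,c+"1")
    import pickle; pickle.dump(p,open(c+"1.pkl","wb"))
    print(c)
    for t in ["mill","jar","saddle_seat","lever_grip","clamp_foot","spare_jar","beaker","vial_a"]:
        print(t,[(np.round(d["point"]).tolist(),round(d["score"],2)) for d in env.tip_of(t,p)][:4])
p=pickle.load(open("scene1.pkl","rb"));cv2.imwrite("pics/s1c.png",cv2.resize(p["pixels"][130:310,250:400],None,fx=3.2,fy=3.2,interpolation=cv2.INTER_CUBIC))
p=pickle.load(open("side1.pkl","rb"));cv2.imwrite("pics/d1c.png",cv2.resize(p["pixels"][140:320,220:440],None,fx=3.2,fy=3.2,interpolation=cv2.INTER_CUBIC))
E
```

```text
[601.53623868  49.73780879 340.93891015] [ 3.13271216e+00 -2.35767995e-04  1.57217450e+00]
scene
mill [([604.0, 159.0, 2.0], 0.78)]
jar [([615.0, -58.0, 2.0], 0.92), ([393.0, 373.0, 1.0], 0.91), ([503.0, 460.0, -2.0], 0.82), ([646.0, 103.0, 59.0], 0.76)]
saddle_seat [([624.0, 136.0, 65.0], 0.95)]
lever_grip [([530.0, 244.0, 245.0], 0.53)]
clamp_foot []
spare_jar [([482.0, 310.0, 2.0], 0.6)]
beaker [([522.0, 353.0, 3.0], 0.7)]
vial_a [([739.0, 57.0, 1.0], 0.64)]
side
mill [([600.0, 160.0, 2.0], 0.72)]
jar [([654.0, 101.0, 64.0], 0.97), ([615.0, -63.0, 2.0], 0.82), ([397.0, 374.0, -3.0], 0.8), ([501.0, 459.0, -2.0], 0.56)]
saddle_seat [([628.0, 136.0, 57.0], 0.68)]
lever_grip [([526.0, 238.0, 244.0], 0.74)]
clamp_foot [([610.0, 155.0, 173.0], 0.38)]
spare_jar [([484.0, 311.0, 4.0], 0.59)]
beaker [([521.0, 350.0, -0.0], 0.63)]
vial_a [([711.0, 31.0, 3.0], 0.58), ([739.0, 56.0, 0.0], 0.57), ([521.0, 349.0, -1.0], 0.31)]
wrist
mill [([600.0, 158.0, 3.0], 0.87)]
jar [([605.0, -63.0, 5.0], 0.65), ([647.0, 103.0, 63.0], 0.56)]
saddle_seat [([626.0, 137.0, 66.0], 0.6)]
lever_grip []
clamp_foot [([609.0, 155.0, 185.0], 0.79)]
spare_jar [([706.0, 31.0, 3.0], 0.3)]
beaker []
vial_a [([741.0, 55.0, 2.0], 0.9), ([710.0, 28.0, 0.0], 0.67)]
```

View pics/wrist1.png

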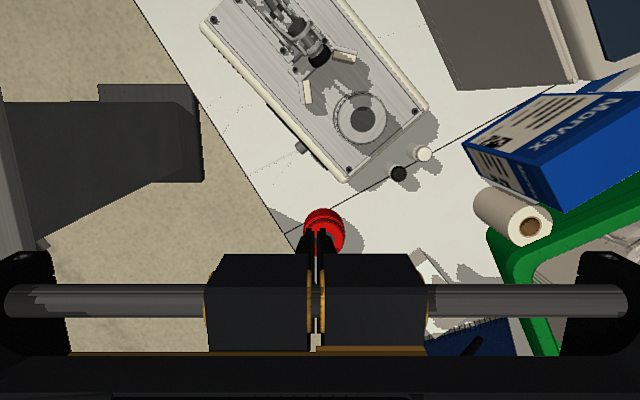

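View pics/s1c.png

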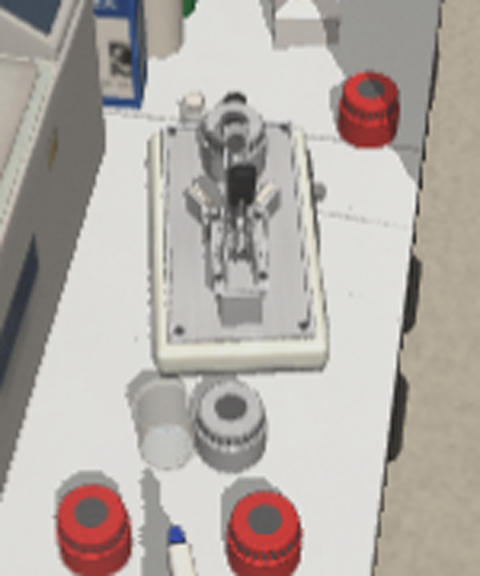

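View pics/d1c.png

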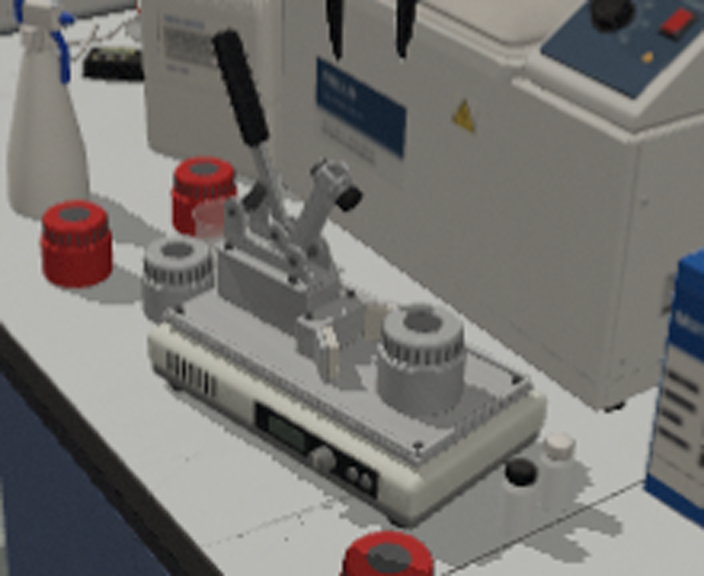

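```bash
python3 - <<'E'
from h import *
import pickle
p=pickle.load(open("wrist1.pkl","rb"))
for uv in [(217,20),(348,170),(416,111),(345,183),(428,108)]: print(uv,onz(p,uv,60).round(1))
a=onz(p,(217,20),60);b=onz(p,(348,170),60);d=a-b;print("yaw",np.degrees(np.arctan2(-d[0],d[1])))
a=onz(p,(348,170),60);b=onz(p,(416,111),60);d=b-a;print("yaw",np.degrees(np.arctan2(d[1],d[0])))
print("jarlid",onz(p,(361,119),116))
im=p["pixels"]; cv2.imwrite("pics/w1c.png",cv2.resize(im[0:200,190:440],None,fx=3.2,fy=3,interpolation=cv2.INTER_CUBIC))
E
```

```text
(217, 20) [488.6 209.3  60. ]
(348, 170) [642.2  35.6  60. ]
(416, 111) [723.  108.4  60. ]
(345, 183) [638.7  18.7  60. ]
(428, 108) [737.3 111.9  60. ]
yaw 41.47792377782249
yaw 41.985649950131716
jarlid [649.54075787 101.66955614 116.        ]
```

View pics/w1c.png

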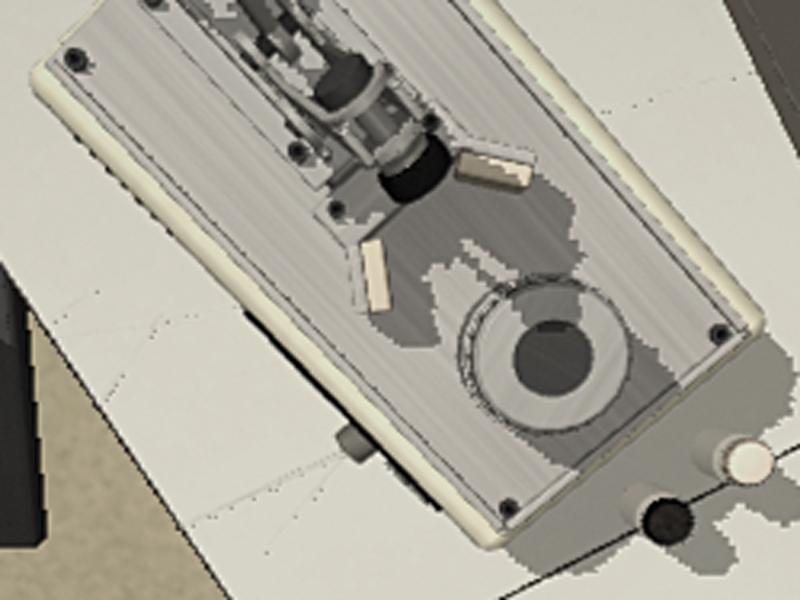

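```bash
cat >> h.py <<'E'
YAW=np.radians(41.6); ex=np.array([np.cos(YAW),np.sin(YAW),0]); ey=np.array([-np.sin(YAW),np.cos(YAW),0]); C=np.array([682.6,72,0])+118*ey
def loc(P): d=np.asarray(P,float)-C; return np.array([d@ex,d@ey,d[2]])
def wor(l): return C+l[0]*ex+l[1]*ey+np.array([0,0,l[2]])
E
python3 - <<'E'
from h import *
import pickle
s=pickle.load(open("side1.pkl","rb"));w=pickle.load(open("wrist1.pkl","rb"))
def tri(pa,ua,pb,ub):
    o,d=ray(pa,ua);q,e=ray(pb,ub); A=np.stack([d,-e],1); t=np.linalg.lstsq(A,q-o,rcond=None)[0]; P=(o+d*t[0]+q+e*t[1])/2; return P,np.linalg.norm(o+d*t[0]-q-e*t[1])
print("C",C)
b=onz(s,(423,293),0); print("box base corner (side)",b,loc(b))
b=onz(s,(458,303),0); print("box base corner2",b,loc(b))
print("box top", tri(s,(430,233),w,(463,146)))
for n,u,z in [("Vl0",(304,82),88),("Vl1",(310,103),88),("Vr0",(332,55),88),("Vr1",(356,59),88),("jar",(362.5,118.5),116)]:
    P=onz(w,u,z); print(n,P.round(1),loc(P).round(1))
for n,P in [("seat",(626,136,60)),("grip",(527,241,245)),("grip2",(523,239,246)),("foot",(609,155,185)),("va",(740,56,0)),("vb",(710,29,0))]: print(n,loc(P).round(1))
v=w["pixels"].copy()
o=[wor([a,b,60]) for a,b in[(-75,-132.5),(75,-132.5),(75,132.5),(-75,132.5)]]
for p,nm in((w,"w"),(s,"s")):
    v=p["pixels"].copy(); cv2.polylines(v,[proj(p,o).astype(int)],True,(0,0,255),1)
    cv2.imwrite("pics/ov_%s.png"%nm,v)
E
```

```text
C [604.25670691 160.24017468   0.        ]
box base corner (side) [810.99162275  59.63034929   0.        ] [  87.79847498 -212.49256501    0.        ]
box base corner2 [878.32771003  22.19996171   0.        ] [ 113.30125701 -285.18913077    0.        ]
box top (array([783.1295268 ,  71.66549986, 138.65944537]), np.float64(57.37492505913194))
Vl0 [588.1 140.6  88. ] [-25.1  -3.9  88. ]
Vl1 [594.7 118.   88. ] [-35.2 -25.3  88. ]
Vr0 [619.  168.8  88. ] [16.7 -3.4 88. ]
Vr1 [645.4 164.7  88. ] [ 33.7 -24.   88. ]
jar [651.1 102.2 116. ] [ -3.5 -74.5 116. ]
seat [  0.2 -32.6  60. ]
grip [ -4.2 111.7 245. ]
grip2 [ -8.5 112.8 246. ]
foot [ 1.00e-01 -7.10e+00  1.85e+02]
va [  32.3 -168.1    0. ]
vb [  -8.1 -168.3    0. ]
```

View pics/ov_s.png

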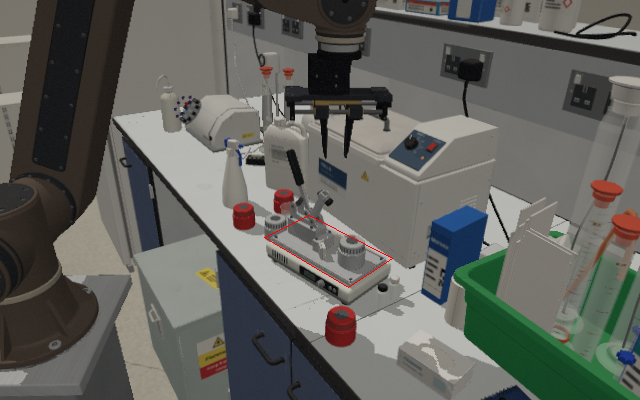

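View pics/ov_w.png

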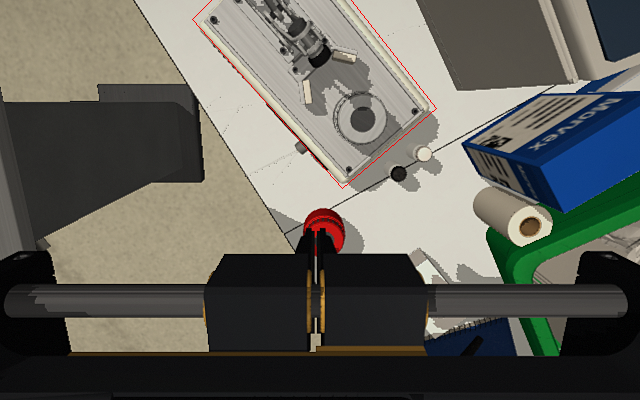

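Request:
{"op": "drive_tool", "data": {
  "increments": [
    [[0.19, 0.95, 0], [0, 0, 0]],
    [[0.19, 0.95, 0], [0, 0, 0]],
    [[0.19, 0.95, 0], [0, 0, 0]],
    [[0, 0, 0.5], [0, 0, -1]],
    [[0, 0, 0.5], [0, 0, -1]]
  ],
  "jaw": -0.1
}}

```text
t: 3.53
eef_pos: [687.8, 65.4, 303.8]
tcp_rot: [3.141, 0.0, 1.735]
ft_force: [0.4, -0.5, -1.2]
opening: 0.3
```

Request:
{"op": "drive_tool", "data": {
  "increments": [
    [[0, 0, 0.5], [0, 0, -1]],
    [[0, 0, 0.5], [0, 0, -1]],
    [[0, 0, 0.5], [0, 0, -1]],
    [[0, 0, 0.5], [0, 0, -1]],
    [[0, 0, 0.5], [0, 0, -1]]
  ]
}}

```text
t: 3.95
eef_pos: [686.5, 65.1, 228.9]
tcp_rot: [-3.142, -0.0, 2.135]
ft_force: [-0.2, -0.2, 0.1]
opening: 0.451
```

Request:
{"op": "drive_tool", "data": {
  "increments": [
    [[0, 0, 0.3], [0, 0, -1]],
    [[0, 0, 0], [0, 0, -1]],
    [[0, 0, 0], [0, 0, 0]]
  ]
}}

```text
t: 4.2
eef_pos: [686.4, 65.1, 219.9]
tcp_rot: [-3.141, -0.001, 2.294]
ft_force: [0.7, 0.3, 0.3]
opening: 0.447
```

```bash
python3 - <<'E'
from h import *
s=env.state(); print(s["t"],s["eef_pos"],s["tcp_rot"],s["joints"],s["opening"],loc(s["eef_pos"]))
E
```

```text
4.2 [686.35218958  65.09844493 219.88938105] [-3.14066409e+00 -7.86735038e-04  2.29435878e+00] [-1.15739440e-03  5.81646107e-01  1.37676019e+00 -2.86657200e-05
  1.18440311e+00 -7.24709398e-01] 0.44746609004122406 [  -1.77624312 -125.65214672  219.88938105]
```

Request:
{"op": "drive_tool", "data": {
  "increments": [
    [[0, 0.06, 0], [0, 1, 0]],
    [[0, 0, 0], [0, 1, 0]],
    [[0, 0, 0], [0, 1, 0]],
    [[0, 0, 0], [0, 1, 0]],
    [[0, 0, 0], [0, 0, 0]]
  ]
}}

```text
t: 4.62
eef_pos: [688.6, 64.6, 219.7]
tcp_rot: [-3.14, -0.324, 2.286]
ft_force: [1.3, -0.1, -0.7]
opening: 0.45
```

```bash
python3 - <<'E'
from h import *
from scipy.spatial.transform import Rotation as Ro
s=env.state(); print(s["t"],s["eef_pos"],s["tcp_rot"],s["opening"],loc(s["eef_pos"]))
R=Ro.from_euler("xyz",s["tcp_rot"]).as_matrix(); print("tool z local",[R[:,2]@ex,R[:,2]@ey,R[2,2]])
for c in["side","wrist"]:
    p=env.read_camera(c); save(p,c+"2")
E
```

```text
4.6167 [688.59271321  64.6274708  219.66391431] [-3.14014897 -0.32378177  2.28581217] 0.4502594691646592 [  -0.41347589 -127.49188264  219.66391431]
tool z local [np.float64(0.002069103371347267), np.float64(0.31815030631702973), np.float64(-0.9480380274027086)]
```

View pics/wrist2.png

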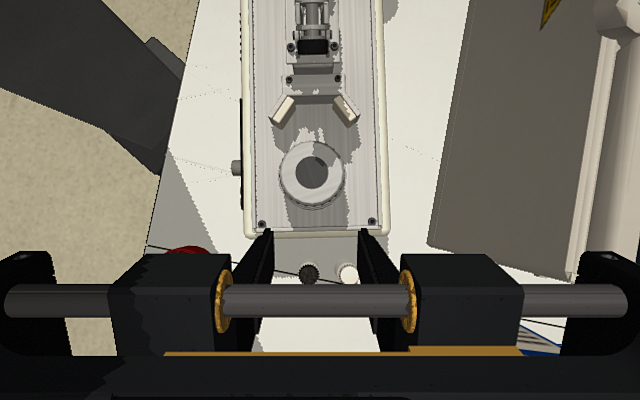

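View pics/side2.png

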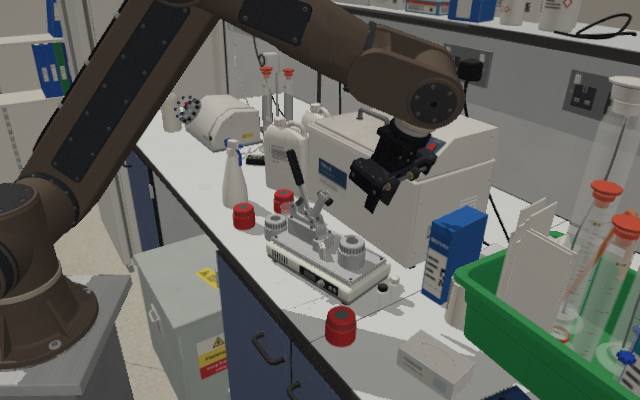

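The wrist view is square to the mill: jar lid at (312,172), V saddle at (313,105), and the fingertips stay behind the plate's right end. Next I go straight down behind the jar.

Request:
{"op": "drive_tool", "data": {
  "increments": [
    [[-0.28, 0, 0.93], [0, 0, 0]],
    [[-0.28, 0, 0.93], [0, 0, 0]],
    [[-0.28, 0, 0.93], [0, 0, 0]],
    [[-0.28, 0, 0.65], [0, 0, 0]],
    [[0, 0, 0], [0, 0, 0]]
  ]
}}

```text
t: 5.13
eef_pos: [685.6, 67.5, 108.4]
tcp_rot: [-3.137, -0.322, 2.29]
ft_force: [-0.9, 1.3, -0.3]
opening: 0.448
```

```bash
python3 - <<'E'
from h import *
s=env.state(); print(s["t"],s["eef_pos"],s["tcp_rot"],s["opening"],loc(s["eef_pos"]),s["ft_force"])
for c in["side","wrist"]:
    p=env.read_camera(c); save(p,c+"3")
    if c=="side": cv2.imwrite("pics/d3c.png",cv2.resize(p["pixels"][160:340,240:480],None,fx=3.2,fy=3.2,interpolation=cv2.INTER_CUBIC))
E
```

```text
5.1333 [685.5991414   67.46432036 108.44245538] [-3.13681007 -0.3216714   2.28954408] 0.4475675069326864 [  -0.76860439 -123.38298117  108.44245538] [-0.87600478  1.26370647 -0.3362451 ]
```

View pics/wrist3.png

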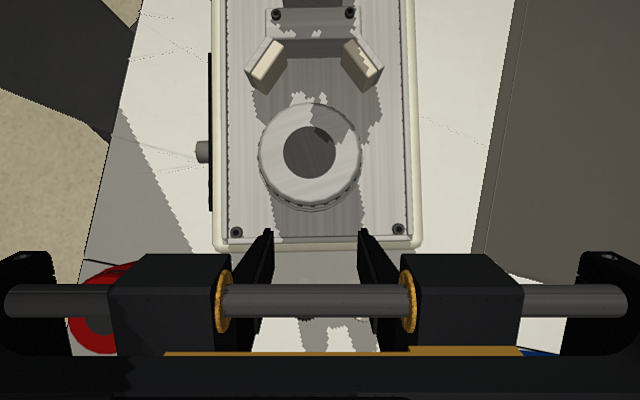

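View pics/d3c.png

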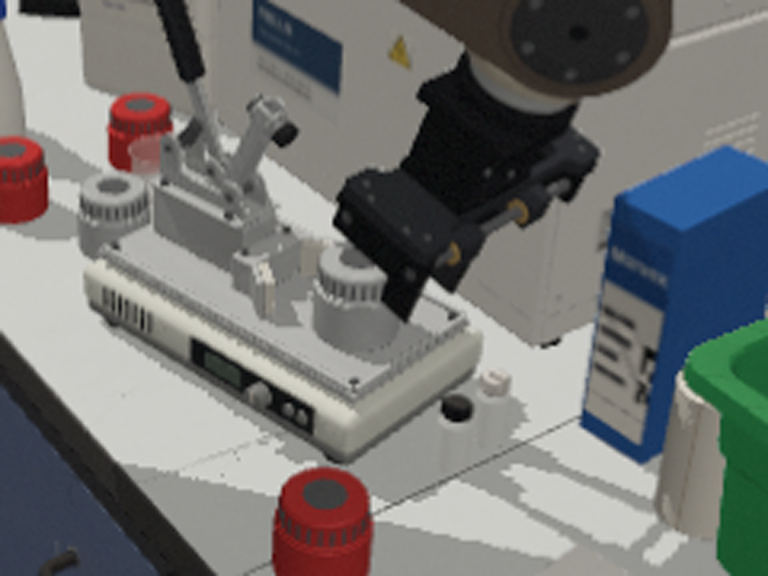

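Request:
{"op": "drive_tool", "data": {
  "increments": [
    [[-0.18, 0, 0.54], [0, 0, 0]],
    [[-0.18, 0, 0.54], [0, 0, 0]],
    [[0, 0, 0], [0, 0, 0]],
    [[0.3, 0.02, 0.1], [0, 0, 0]],
    [[0.2, 0, 0.067], [0, 0, 0]]
  ]
}}

```text
t: 5.65
eef_pos: [677.8, 79.7, 79.9]
tcp_rot: [3.14, -0.318, 2.291]
ft_force: [-0.1, 0.2, 1.0]
opening: 0.45
```

Request:
{"op": "drive_tool", "data": {
  "increments": [
    [[0.19, 0, 0.063], [0, 0, 0]],
    [[0.19, 0, 0.063], [0, 0, 0]],
    [[0.19, 0, 0.063], [0, 0, 0]],
    [[0.19, 0, 0.063], [0, 0, 0]]
  ]
}}

```text
t: 5.98
eef_pos: [662.2, 97.2, 79.0]
tcp_rot: [3.14, -0.318, 2.291]
ft_force: [3.8, -4.5, 4.3]
opening: 0.447
```

```bash
python3 - <<'E'
from h import *
s=env.state(); print(s["t"],s["eef_pos"],s["tcp_rot"],s["opening"],loc(s["eef_pos"]),s["ft_force"])
for c in["wrist"]:
    p=env.read_camera(c); save(p,c+"4")
E
```

```text
5.9833 [662.1780531   97.16067015  79.01387296] [ 3.13975001 -0.31770148  2.29108205] 0.4468639445656186 [  1.43333554 -85.62623305  79.01387296] [ 3.84681326 -4.50852199  4.30774476]
```

View pics/wrist4.png

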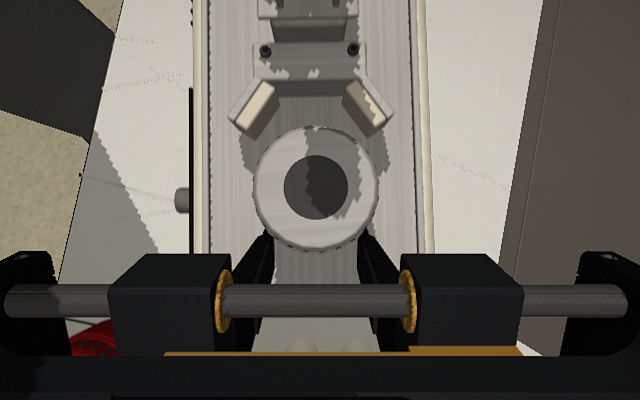

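Request:
{"op": "drive_tool", "data": {
  "increments": [
    [[0.19, -0.02, 0.055], [0, 0, 0]],
    [[0.19, -0.02, 0.055], [0, 0, 0]],
    [[0.15, 0, 0.045], [0, 0, 0]]
  ]
}}

```text
t: 6.28
eef_pos: [650.0, 108.9, 79.0]
tcp_rot: [3.141, -0.319, 2.291]
ft_force: [3.3, -3.8, 1.7]
opening: 0.45
```

```bash
python3 - <<'E'
from h import *
s=env.state(); print(s["t"],s["opening"],loc(s["eef_pos"]),s["ft_force"])
for c in["wrist"]:
    p=env.read_camera(c); save(p,c+"5")
E
```

```text
6.2833 0.4504687531911079 [  0.1274677  -68.72464378  78.95324657] [ 3.29464552 -3.78496794  1.72492396]
```

View pics/wrist5.png

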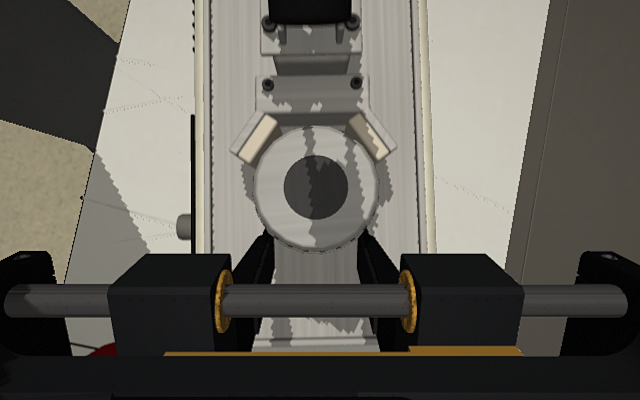

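Request:
{"op": "drive_tool", "data": {
  "increments": [
    [[0.08, 0, 0.025], [0, 0, 0]],
    [[0.08, 0, 0.025], [0, 0, 0]],
    [[0, 0, 0], [0, 0, 0]]
  ]
}}

```text
t: 6.58
eef_pos: [646.7, 112.6, 78.8]
tcp_rot: [3.141, -0.32, 2.291]
ft_force: [1.8, -2.4, 1.9]
opening: 0.448
```

Request:
{"op": "drive_tool", "data": {
  "increments": [
    [[0.06, 0, 0.02], [0, 0, 0]],
    [[0, 0, 0], [0, 0, 0]]
  ]
}}

```text
t: 6.75
eef_pos: [645.8, 113.6, 78.8]
tcp_rot: [3.141, -0.319, 2.291]
ft_force: [4.1, -4.1, 3.2]
opening: 0.45
```

Request:
{"op": "drive_tool", "data": {
  "increments": [
    [[0.06, 0, 0.02], [0, 0, 0]],
    [[0, 0, 0], [0, 0, 0]]
  ]
}}

```text
t: 6.92
eef_pos: [645.2, 114.1, 78.9]
tcp_rot: [3.141, -0.317, 2.291]
ft_force: [5.5, -9.7, 3.4]
opening: 0.453
```

Request:
{"op": "drive_tool", "data": {
  "increments": [
    [[0.06, 0, 0.02], [0, 0, 0]],
    [[0, 0, 0], [0, 0, 0]]
  ]
}}

```text
t: 7.08
eef_pos: [644.5, 114.4, 79.0]
tcp_rot: [3.14, -0.315, 2.291]
ft_force: [7.6, -14.6, 4.1]
opening: 0.452
```

Request:
{"op": "drive_tool", "data": {
  "increments": [
    [[0.06, 0, 0.02], [0, 0, 0]],
    [[0, 0, 0], [0, 0, 0]]
  ]
}}

```text
t: 7.25
eef_pos: [643.9, 114.8, 79.1]
tcp_rot: [3.14, -0.313, 2.29]
ft_force: [9.3, -21.3, 3.3]
opening: 0.455
```

```bash
python3 - <<'E'
from h import *
s=env.state(); print(s["t"],s["opening"],loc(s["eef_pos"]),s["ft_force"])
p=env.read_camera("wrist"); cv2.imwrite("pics/w6c.png",cv2.resize(p["pixels"][60:280,200:430],None,fx=2.7,fy=2.7,interpolation=cv2.INTER_CUBIC))
for t in["jar","saddle_seat"]: print(t,[loc(d["point"]).round(1).tolist() for d in env.tip_of(t,p)][:2])
p=env.read_camera("side"); cv2.imwrite("pics/d6c.png",cv2.resize(p["pixels"][160:320,250:420],None,fx=3.6,fy=3.6,interpolation=cv2.INTER_CUBIC))
for t in["jar","saddle_seat"]: print(t,[loc(d["point"]).round(1).tolist() for d in env.tip_of(t,p)][:4])
E
```

```text
7.25 0.4553502038758437 [ -0.49821125 -60.30203368  79.05031132] [  9.31772703 -21.28119823   3.28763994]
jar [[-4.1, -26.9, 63.8]]
saddle_seat []
jar [[-142.8, -175.6, 0.8], [-12.9, 296.1, -4.6], [2.3, -34.3, 63.7], [121.4, 292.3, -0.7]]
saddle_seat [[1.4, -33.3, 53.7]]
```

View pics/w6c.png

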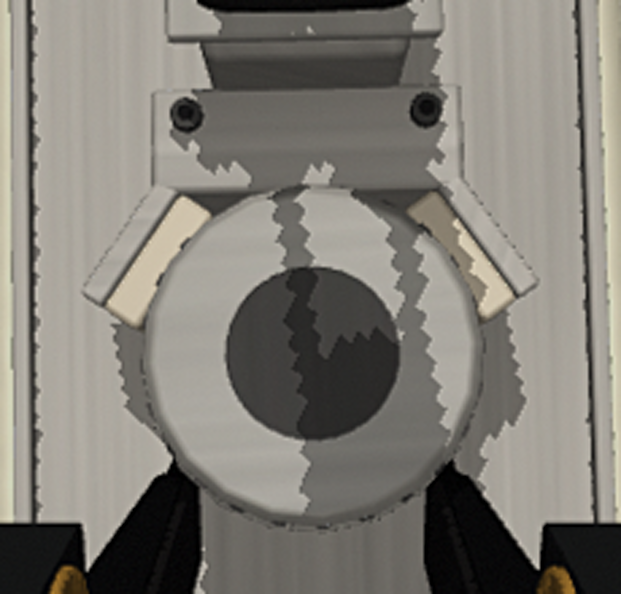

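View pics/d6c.png

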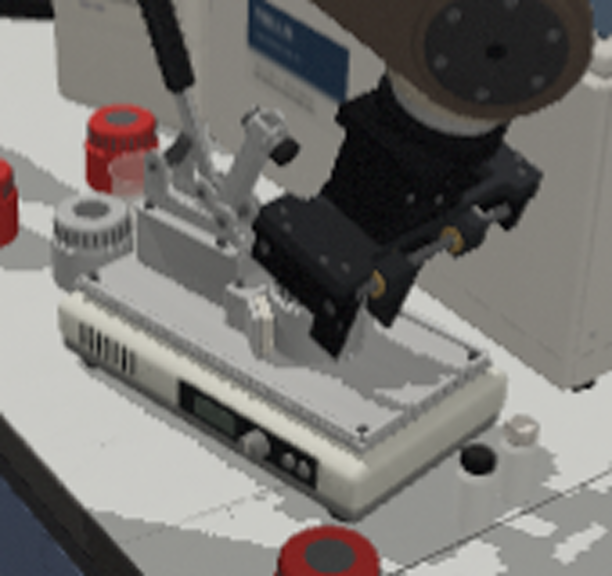

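Request:
{"op": "drive_tool", "data": {
  "increments": [
    [[0, -0.05, 0], [0, 0, 0]],
    [[0, 0, 0], [0, 0, 0]]
  ]
}}

```text
t: 7.72
eef_pos: [643.6, 114.6, 79.1]
tcp_rot: [3.137, -0.313, 2.29]
ft_force: [12.8, -14.1, 2.6]
opening: 0.448
```

```bash
python3 - <<'E'
from h import *
s=env.state(); print(s["t"],s["opening"],loc(s["eef_pos"]),s["ft_force"]@ex,s["ft_force"]@ey)
E
```

```text
7.7167 0.4475337706708805 [ -0.83884348 -60.22749715  79.12341865] 0.27197522615158065 -19.046647203566174
```

Request:
{"op": "drive_tool", "data": {
  "increments": [
    [[0.05, 0, 0.017], [0, 0, 0]],
    [[0, 0, 0], [0, 0, 0]]
  ]
}}

```text
t: 7.88
eef_pos: [643.5, 114.8, 79.3]
tcp_rot: [3.137, -0.31, 2.29]
ft_force: [16.4, -20.3, 2.5]
opening: 0.454
```

```bash
python3 - <<'E'
from h import *
s=env.state(); print(s["t"],s["opening"],loc(s["eef_pos"]),s["ft_force"]@ex,s["ft_force"]@ey)
E
```

```text
7.8833 0.45395743510070824 [ -0.77834304 -60.01888833  79.26244935] -1.1892468967828893 -26.07015193736973
```

Force rises with almost no travel and no side force, so the jar is home. I back off and rise.

Request:
{"op": "drive_tool", "data": {
  "increments": [
    [[-0.15, 0, -0.05], [0, 0, 0]],
    [[-0.4, 0, -0.13], [0, 0, 0]],
    [[-0.5, 0, -0.17], [0, 0, 0]],
    [[0, 0, 0], [0, 0, 0]]
  ]
}}

```text
t: 8.22
eef_pos: [662.3, 91.7, 78.1]
tcp_rot: [-3.141, -0.321, 2.289]
ft_force: [1.2, -0.5, 0.0]
opening: 0.452
```

```bash
python3 - <<'E'
from h import *
import pickle
s=env.state(); print(s["t"],s["opening"],loc(s["eef_pos"]),s["ft_force"]@ex,s["ft_force"]@ey)
p=env.read_camera("wrist"); cv2.imwrite("pics/w7c.png",cv2.resize(p["pixels"][20:280,170:460],None,fx=2.3,fy=2.3,interpolation=cv2.INTER_CUBIC)); pickle.dump(p,open("wrist7.pkl","wb"))
for t in["jar","saddle_seat","lever_grip"]: print(t,[loc(d["point"]).round(1).tolist() for d in env.tip_of(t,p)][:2])
for c in ["side","scene"]:
  p=env.read_camera(c)
  for t in["jar","saddle_seat","lever_grip"]: print(t,[(loc(d["point"]).round(1).tolist(),d["score"]) for d in env.tip_of(t,p)][:4])
E
```

```text
8.2167 0.45219469488528286 [ -2.11489189 -89.80742462  78.06522215] 0.5781077305525952 -1.1836930331572952
jar [[-3.6, -28.5, 63.1], [-146.5, -172.2, 1.0]]
saddle_seat []
lever_grip []
jar [([-12.5, 295.4, -1.9], 0.97), ([-0.5, -35.4, 63.0], 0.9), ([119.8, 290.6, 1.5], 0.86), ([-143.0, -174.7, 3.8], 0.59)]
saddle_seat [([4.0, -32.3, 53.2], 0.84)]
lever_grip [([-2.5, 113.6, 245.7], 0.73)]
jar [([-16.7, 296.0, 1.0], 0.79), ([-3.0, -31.6, 58.7], 0.63), ([-138.3, -170.3, 0.1], 0.56)]
saddle_seat [([1.1, -35.8, 64.3], 0.63)]
lever_grip [([1.4, 113.1, 246.1], 0.52)]
```

View pics/w7c.png

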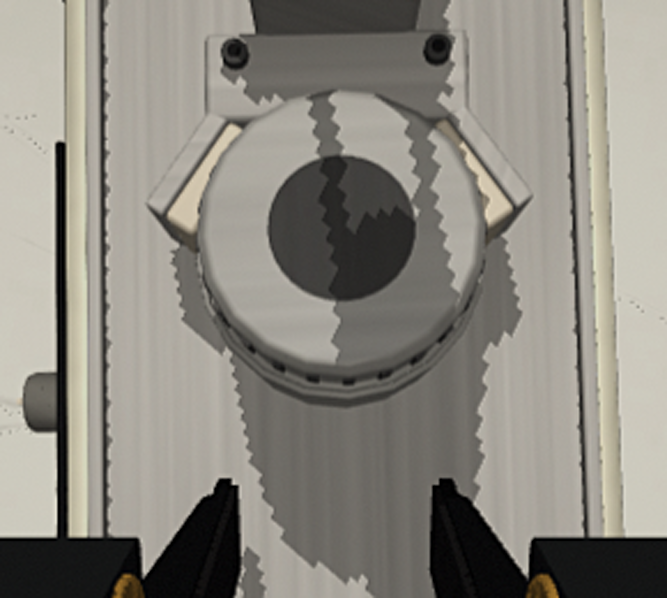

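The saddle pads sit symmetrically on both sides of the jar (V midline 340, lid centre 341 in the crop), with jar edges touching both. Next I shut the fingers, rise, tilt and go over to the lever.

Request:
{"op": "drive_tool", "data": {
  "increments": [
    [[0.3, 0.04, -0.89], [0, 0, 0]],
    [[0.3, 0.04, -0.89], [0, 0, 0]],
    [[0.3, 0, -0.89], [0, 0, 0]],
    [[0.3, 0, -0.89], [0, 0, 0]],
    [[0.3, 0, -0.89], [0, 0, 0]]
  ],
  "jaw": -1
}}

```text
t: 9.23
eef_pos: [662.4, 95.6, 221.0]
tcp_rot: [-3.142, -0.32, 2.291]
ft_force: [0.8, 0.5, -0.3]
opening: 0.157
```

Request:
{"op": "drive_tool", "data": {
  "increments": [
    [[0.3, 0, -0.6], [0, 1, 0]],
    [[0.5, 0, -0.5], [0, 1, 0]],
    [[0.6, 0, -0.3], [0, 1, 0]],
    [[0.6, 0, 0], [0, 1, 0]],
    [[0.6, 0, 0], [0, 1, 0]]
  ]
}}

```text
t: 9.65
eef_pos: [627.8, 135.1, 296.8]
tcp_rot: [3.14, -0.723, 2.292]
ft_force: [-0.2, -0.4, -0.5]
opening: 0.006
```

```bash
cat > st.py <<'E'
from h import *
from scipy.spatial.transform import Rotation as Ro
s=env.state(); R=Ro.from_euler("xyz",s["tcp_rot"]).as_matrix(); z=R[:,2]
print("t",s["t"],"op",round(s["opening"],3),"loc",loc(s["eef_pos"]).round(1),"tilt",np.degrees(np.arctan2(z@ey,-z[2])).round(1),"zx",round(z@ex,3),"F",np.round([s["ft_force"]@ex,s["ft_force"]@ey,s["ft_force"][2]],1))
def mv(d,n=1):
    d=d[0]*ex+d[1]*ey+np.array([0,0,d[2]]); print("tool move/30:",(R.T@d/30).round(3))
E
python3 - <<'E'
from st import *
print(s["joints"].round(2))
t=[0,85,266]-loc(s["eef_pos"]); print(t); mv(t)
E
```

```text
t 9.65 op 0.006 loc [  1.  -34.4 296.8] tilt 41.4 zx 0.005 F [-0.4 -0.2 -0.5]
[-0.09  0.66  1.2   0.49  1.82 -0.82]
[ -0.96614495 119.43997111 -30.79236518]
tool move/30: [ 2.306 -0.058  3.404]
```

Request:
{"op": "drive_tool", "data": {
  "increments": [
    [[0.55, 0, 0.7], [0, 0, 0]],
    [[0.55, 0, 0.7], [0, 0, 0]],
    [[0.55, 0, 0.7], [0, 0, 0]],
    [[0.55, 0, 0.7], [0, 0, 0]],
    [[0, 0, 0], [0, 0, 0]]
  ]
}}

```text
t: 10.07
eef_pos: [555.9, 216.6, 275.9]
tcp_rot: [-3.14, -0.721, 2.293]
ft_force: [-0.7, 0.4, 0.5]
opening: 0.004
```

```bash
python3 - <<'E'
from st import *
p=env.read_camera("side"); cv2.imwrite("pics/d8c.png",cv2.resize(p["pixels"][100:300,230:430],None,fx=3,fy=3,interpolation=cv2.INTER_CUBIC))
print(proj(p,[s["eef_pos"],wor([0,113,246]),wor([0,40,140])]))
p=env.read_camera("wrist"); save(p,"wrist8")
p=env.read_camera("scene"); cv2.imwrite("pics/s8c.png",cv2.resize(p["pixels"][100:260,240:420],None,fx=3,fy=3,interpolation=cv2.INTER_CUBIC))
E
```

```text
t 10.0667 op 0.004 loc [  1.2  74.3 275.9] tilt 41.3 zx 0.001 F [-0.2  0.8  0.5]
[[305.65294621 150.82070456]
 [293.29869525 158.62112491]
 [315.25868877 210.76357219]]
```

View pics/d8c.png

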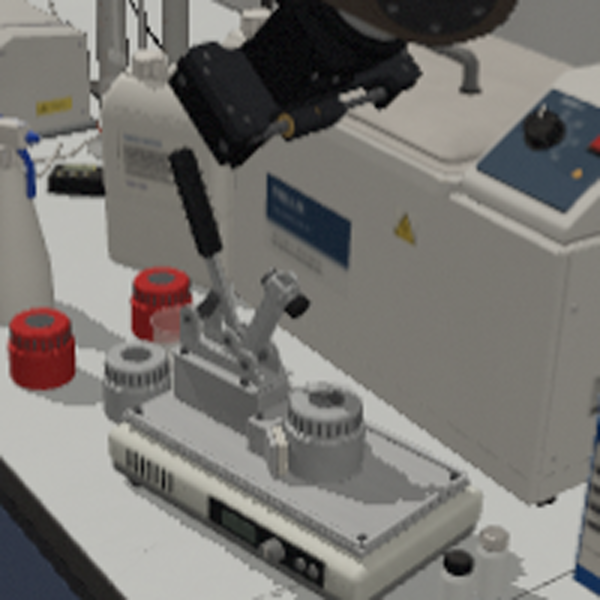

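View pics/wrist8.png

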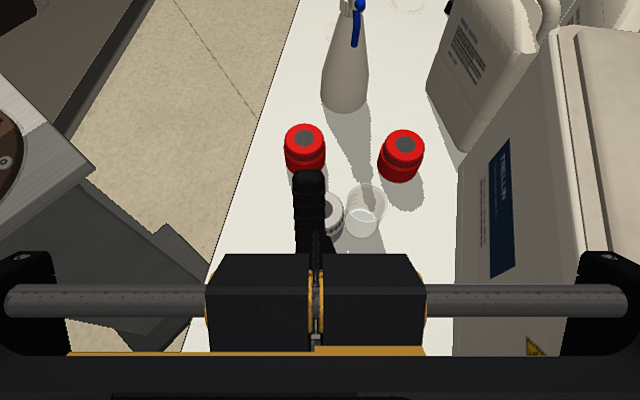

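View pics/s8c.png

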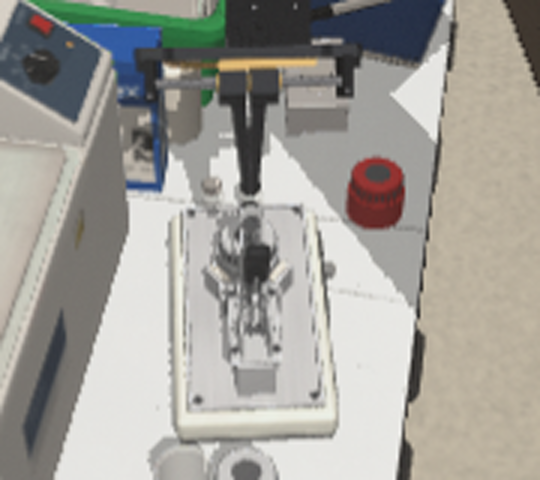

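Request:
{"op": "drive_tool", "data": {
  "increments": [
    [[0, -0.06, 0.5], [0, 0, 0]],
    [[0, -0.06, 0.5], [0, 0, 0]],
    [[0, 0, 0], [0, 0, 0]]
  ]
}}

```text
t: 10.47
eef_pos: [542.5, 226.2, 252.0]
tcp_rot: [-3.139, -0.721, 2.289]
ft_force: [-0.1, 0.5, 0.2]
opening: 0.007
```

```bash
python3 - <<'E'
from st import *
p=env.read_camera("side"); cv2.imwrite("pics/d9c.png",cv2.resize(p["pixels"][100:300,230:430],None,fx=3,fy=3,interpolation=cv2.INTER_CUBIC))
p=env.read_camera("wrist"); save(p,"wrist9")
E
```

```text
t 10.4667 op 0.007 loc [ -2.4  90.3 252. ] tilt 41.3 zx 0.003 F [0.2 0.4 0.2]
```

View pics/d9c.png

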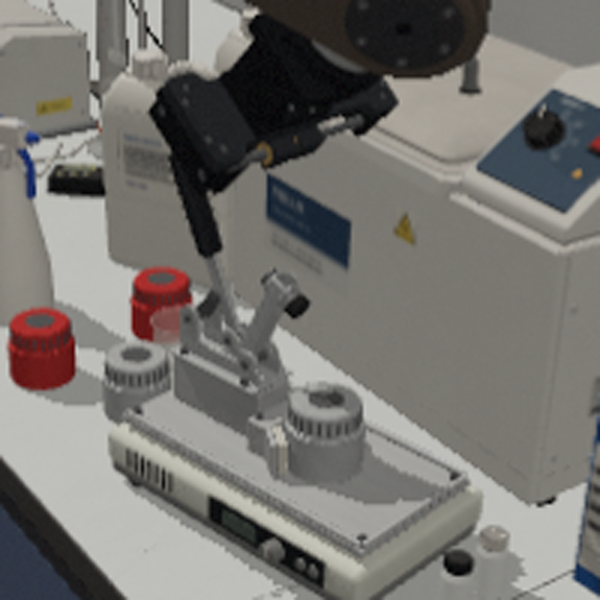

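View pics/wrist9.png

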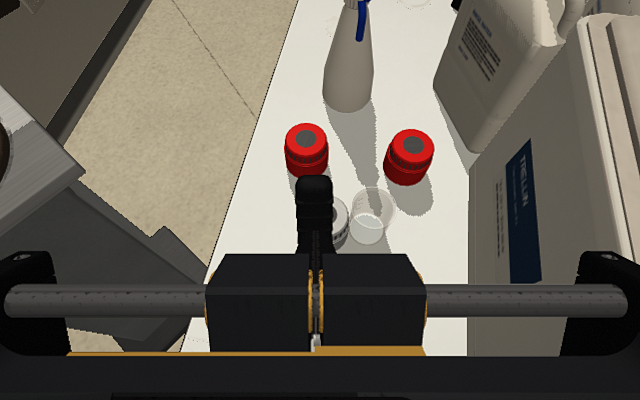

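Request:
{"op": "drive_tool", "data": {
  "increments": [
    [[0.15, 0, 0.34], [0, 0, 0]],
    [[0.15, 0, 0.34], [0, 0, 0]],
    [[0.07, 0, 0.46], [0, 0, 0]],
    [[0.07, 0, 0.46], [0, 0, 0]]
  ]
}}

```text
t: 10.9
eef_pos: [515.4, 258.2, 226.4]
tcp_rot: [3.14, -0.719, 2.292]
ft_force: [2.8, -2.6, 0.1]
opening: 0.004
```

```bash
python3 - <<'E'
from st import *
p=env.read_camera("side"); cv2.imwrite("pics/d10c.png",cv2.resize(p["pixels"][100:300,230:430],None,fx=3,fy=3,interpolation=cv2.INTER_CUBIC))
mv([0,150-loc(s["eef_pos"])[1],199-loc(s["eef_pos"])[2]])
E
```

```text
t 10.9 op 0.004 loc [ -1.4 132.3 226.4] tilt 41.2 zx 0.005 F [ 0.4 -3.8  0.1]
tool move/30: [-0.158 -0.005  1.078]
```

View pics/d10c.png

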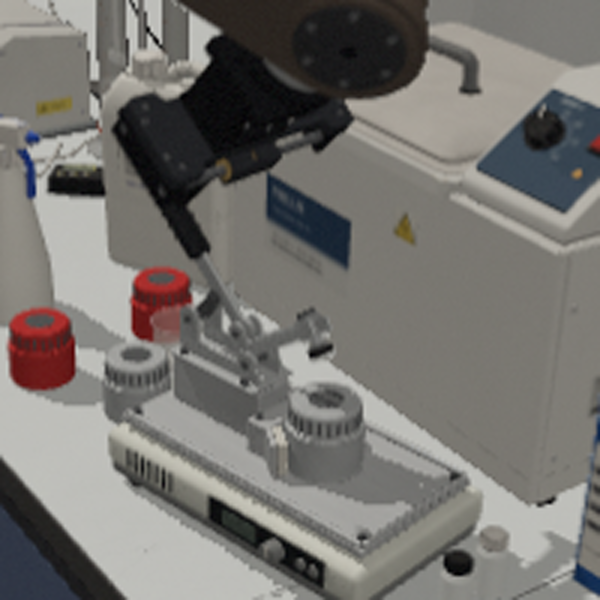

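Request:
{"op": "drive_tool", "data": {
  "increments": [
    [[-0.05, 0, 0.36], [0, -0.7, 0]],
    [[-0.05, 0, 0.36], [0, -0.7, 0]],
    [[-0.05, 0, 0.36], [0, -0.7, 0]]
  ]
}}

```text
t: 11.2
eef_pos: [504.9, 270.1, 197.7]
tcp_rot: [3.141, -0.549, 2.291]
ft_force: [0.2, -0.6, 0.1]
opening: 0.004
```

```bash
python3 - <<'E'
from st import *
p=env.read_camera("side"); cv2.imwrite("pics/d11c.png",cv2.resize(p["pixels"][100:300,230:430],None,fx=3,fy=3,interpolation=cv2.INTER_CUBIC))
mv([0,160-loc(s["eef_pos"])[1],172-loc(s["eef_pos"])[2]])
E
```

```text
t 11.2 op 0.004 loc [ -1.4 148.1 197.7] tilt 31.5 zx 0.004 F [-0.2 -0.6  0.1]
tool move/30: [-0.108 -0.003  0.938]
```

View pics/d11c.png

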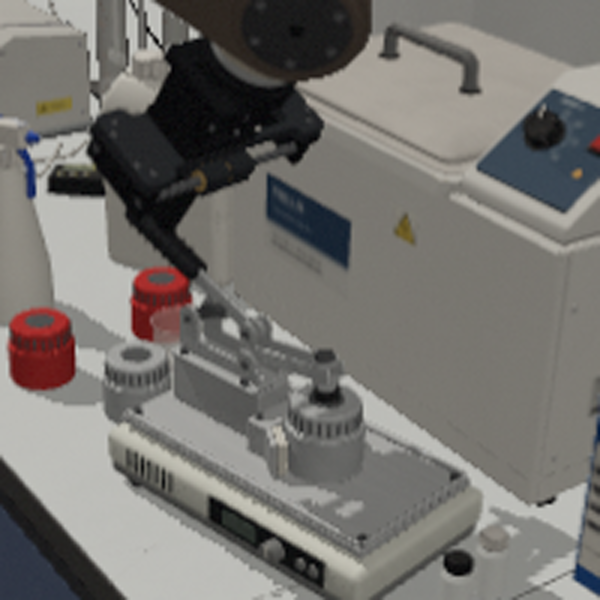

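The foot has reached the jar's lid. I keep pushing in smaller steps.

Request:
{"op": "drive_tool", "data": {
  "increments": [
    [[-0.02, 0, 0.32], [0, -0.7, 0]],
    [[-0.05, 0, 0.32], [0, -0.7, 0]],
    [[-0.08, 0, 0.32], [0, -0.5, 0]]
  ]
}}

```text
t: 11.5
eef_pos: [499.1, 277.1, 171.3]
tcp_rot: [3.139, -0.397, 2.292]
ft_force: [0.6, -1.2, 1.6]
opening: 0.002
```

```bash
python3 - <<'E'
from st import *
mv([0,165-loc(s["eef_pos"])[1],144-loc(s["eef_pos"])[2]])
E
```

```text
t 11.5 op 0.002 loc [ -1.  157.2 171.3] tilt 22.7 zx 0.004 F [-0.4 -1.3  1.6]
tool move/30: [-0.113 -0.003  0.941]
```

Request:
{"op": "drive_tool", "data": {
  "increments": [
    [[-0.03, 0, 0.3], [0, -0.4, 0]],
    [[-0.04, 0, 0.3], [0, -0.4, 0]],
    [[0, 0, 0], [0, 0, 0]]
  ]
}}

```text
t: 11.75
eef_pos: [494.3, 281.4, 152.4]
tcp_rot: [-3.14, -0.336, 2.291]
ft_force: [-0.2, -0.7, 0.0]
opening: 0.007
```

```bash
python3 - <<'E'
from st import *
p=env.read_camera("side"); cv2.imwrite("pics/d12c.png",cv2.resize(p["pixels"][100:300,230:430],None,fx=3,fy=3,interpolation=cv2.INTER_CUBIC))
E
```

```text
t 11.75 op 0.007 loc [ -1.8 163.6 152.4] tilt 19.3 zx 0.0 F [-0.6 -0.4  0. ]
```

View pics/d12c.png

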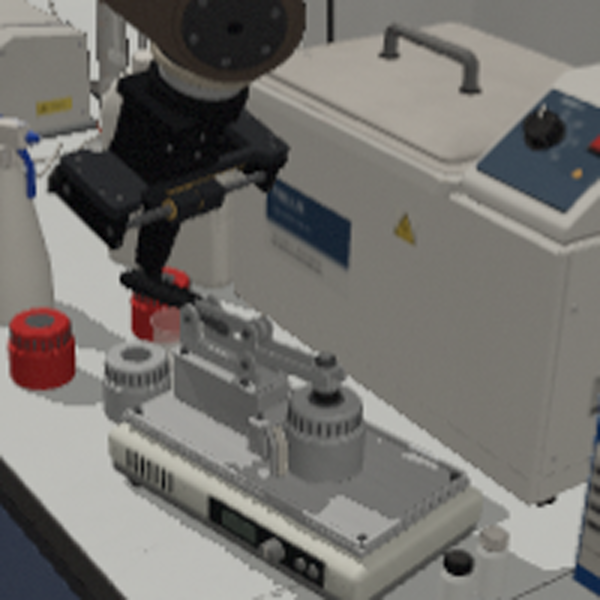

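Force has dropped to zero with the lever nearly level, so it has probably snapped. I'll press a little further to confirm it is on its stop.

Request:
{"op": "drive_tool", "data": {
  "increments": [
    [[-0.03, 0, 0.1], [0, 0, 0]],
    [[-0.03, 0, 0.1], [0, 0, 0]],
    [[0, 0, 0], [0, 0, 0]]
  ]
}}

```text
t: 12.05
eef_pos: [495.5, 281.2, 147.0]
tcp_rot: [3.141, -0.337, 2.29]
ft_force: [-0.3, 2.3, 7.0]
opening: 0.004
```

Request:
{"op": "drive_tool", "data": {
  "increments": [
    [[-0.02, 0, 0.05], [0, 0, 0]],
    [[0, 0, 0], [0, 0, 0]]
  ]
}}

```text
t: 12.22
eef_pos: [495.5, 281.2, 145.9]
tcp_rot: [3.14, -0.338, 2.29]
ft_force: [-1.7, 2.9, 8.6]
opening: 0.001
```

```bash
python3 - <<'E'
from st import *
E
```

```text
t 12.2167 op 0.001 loc [ -1.  162.7 145.9] tilt 19.3 zx 0.003 F [0.7 3.3 8.6]
```

Request:
{"op": "drive_tool", "data": {
  "increments": [
    [[-0.02, 0, 0.06], [0, 0, 0]],
    [[0, 0, 0], [0, 0, 0]]
  ]
}}

```text
t: 12.38
eef_pos: [495.4, 281.4, 144.2]
tcp_rot: [3.14, -0.338, 2.29]
ft_force: [-2.9, 3.3, 10.4]
opening: 0.008
```

Request:
{"op": "drive_tool", "data": {
  "increments": [
    [[-0.02, 0, 0.06], [0, 0, 0]],
    [[0, 0, 0], [0, 0, 0]]
  ]
}}

```text
t: 12.55
eef_pos: [495.3, 281.5, 142.5]
tcp_rot: [3.14, -0.338, 2.291]
ft_force: [-3.1, 3.3, 11.3]
opening: 0.003
```

```bash
python3 - <<'E'
from st import *
p=env.read_camera("side"); cv2.imwrite("pics/d13c.png",cv2.resize(p["pixels"][120:280,240:400],None,fx=3.7,fy=3.7,interpolation=cv2.INTER_CUBIC))
print([loc(d["point"]).round(1) for d in env.tip_of("lever_grip",p)])
E
```

```text
t 12.55 op 0.003 loc [ -0.9 163.  142.5] tilt 19.4 zx 0.004 F [-0.1  4.5 11.3]
[array([ -6.3, 164.4, 129.9])]
```

View pics/d13c.png

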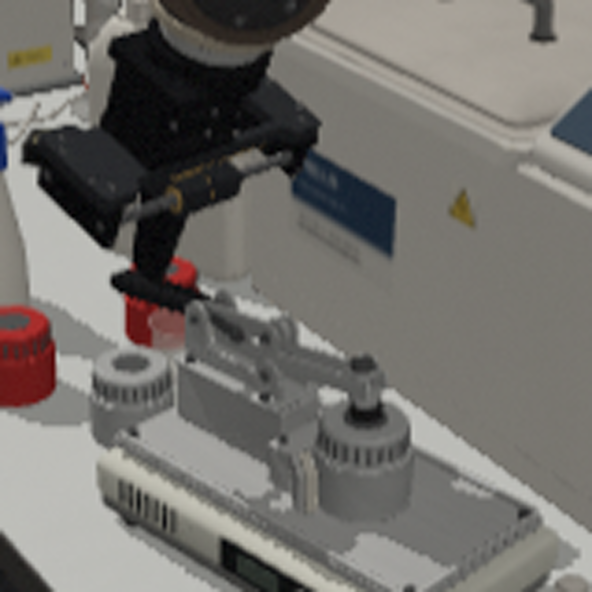

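Request:
{"op": "drive_tool", "data": {
  "increments": [
    [[-0.02, 0, 0.06], [0, 0, 0]],
    [[-0.02, 0, 0.06], [0, 0, 0]]
  ]
}}

```text
t: 12.82
eef_pos: [495.1, 281.7, 138.8]
tcp_rot: [3.14, -0.338, 2.291]
ft_force: [-4.0, 4.8, 9.4]
opening: 0.006
```

Request:
{"op": "drive_tool", "data": {
  "increments": [
    [[-0.02, 0, 0.06], [0, 0, 0]],
    [[-0.02, 0, 0.06], [0, 0, 0]],
    [[0, 0, 0], [0, 0, 0]]
  ]
}}

```text
t: 13.07
eef_pos: [495.0, 281.2, 133.8]
tcp_rot: [3.142, -0.337, 2.29]
ft_force: [-1.4, 2.2, 2.1]
opening: 0.003
```

```bash
python3 - <<'E'
from st import *
p=env.read_camera("side"); cv2.imwrite("pics/d14c.png",cv2.resize(p["pixels"][120:280,240:400],None,fx=3.7,fy=3.7,interpolation=cv2.INTER_CUBIC))
print([loc(d["point"]).round(1) for d in env.tip_of("lever_grip",p)])
E
```

```text
t 13.0667 op 0.003 loc [ -1.4 163.  133.8] tilt 19.3 zx 0.002 F [0.4 2.6 2.1]
[array([ -4.2, 165.4, 120.2])]
```

View pics/d14c.png

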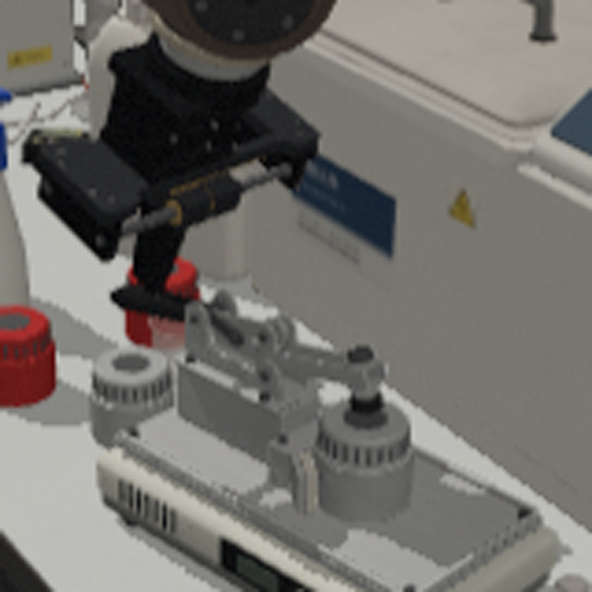

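Request:
{"op": "drive_tool", "data": {
  "increments": [
    [[-0.01, 0, 0.04], [0, 0, 0]],
    [[0, 0, 0], [0, 0, 0]]
  ]
}}

```text
t: 13.33
eef_pos: [495.2, 280.9, 132.3]
tcp_rot: [-3.141, -0.336, 2.291]
ft_force: [0.6, 0.4, 0.4]
opening: 0.001
```

Request:
{"op": "drive_tool", "data": {
  "increments": [
    [[-0.02, 0, 0.06], [0, 0, 0]],
    [[0, 0, 0], [0, 0, 0]]
  ]
}}

```text
t: 13.5
eef_pos: [495.1, 281.0, 130.3]
tcp_rot: [-3.141, -0.336, 2.291]
ft_force: [-0.1, 0.1, 0.1]
opening: 0.006
```

Request:
{"op": "drive_tool", "data": {
  "increments": [
    [[-0.03, 0, 0.08], [0, 0, 0]],
    [[0, 0, 0], [0, 0, 0]]
  ]
}}

```text
t: 13.67
eef_pos: [495.0, 281.0, 127.6]
tcp_rot: [-3.141, -0.336, 2.291]
ft_force: [-0.7, -0.5, -0.7]
opening: 0.003
```

```bash
python3 - <<'E'
from st import *
p=env.read_camera("side"); im=p["pixels"].copy()
print([loc(d["point"]).round(1) for d in env.tip_of("lever_grip",p)])
for z in(125,140):
    q=proj(p,[wor([0,40,z]),wor([0,190,z])]).round().astype(int); cv2.line(im,tuple(q[0].tolist()),tuple(q[1].tolist()),(0,0,255) if z==140 else (0,255,0),1)
cv2.imwrite("pics/d15c.png",np.hstack([cv2.resize(i[120:260,250:360],None,fx=3.6,fy=3.6,interpolation=cv2.INTER_CUBIC) for i in (im,p["pixels"])]))
E
```

```text
t 13.6667 op 0.003 loc [ -1.5 162.9 127.6] tilt 19.3 zx 0.002 F [-0.8  0.1 -0.7]
[array([ -4.5, 162.5,  82.1])]
```

View pics/d15c.png

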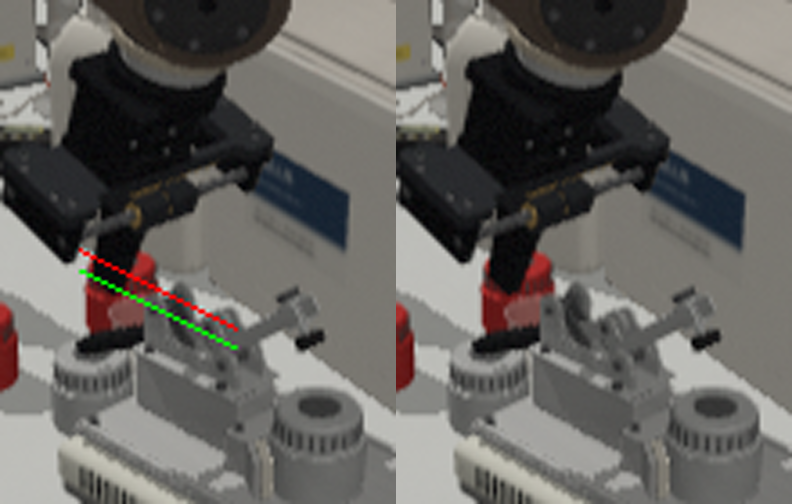

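That is not what I wanted: the side view shows the clamp arm up again at about (300,300) in the crop, and the lever hanging below level. I'll compare the earlier frames before touching anything.

```bash
python3 - <<'E'
import cv2,numpy as np
o=[]
for n,(x0,y0,k) in {"d11c":(230,100,3),"d12c":(230,100,3),"d13c":(240,120,3.7),"d14c":(240,120,3.7)}.items():
    im=cv2.imread("pics/%s.png"%n); X0,X1,Y0,Y1=262,352,180,260
    c=im[int((Y0-y0)*k):int((Y1-y0)*k),int((X0-x0)*k):int((X1-x0)*k)]
    c=cv2.resize(c,(396,296)); 
    for i in range(0,296,37): cv2.line(c,(0,i),(396,i),(255,255,0),1)
    o.append(c)
cv2.imwrite("pics/cmp.png",np.vstack([np.hstack(o[:2]),np.hstack(o[2:])]))
E
```

```text
(no output)
```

View pics/cmp.png

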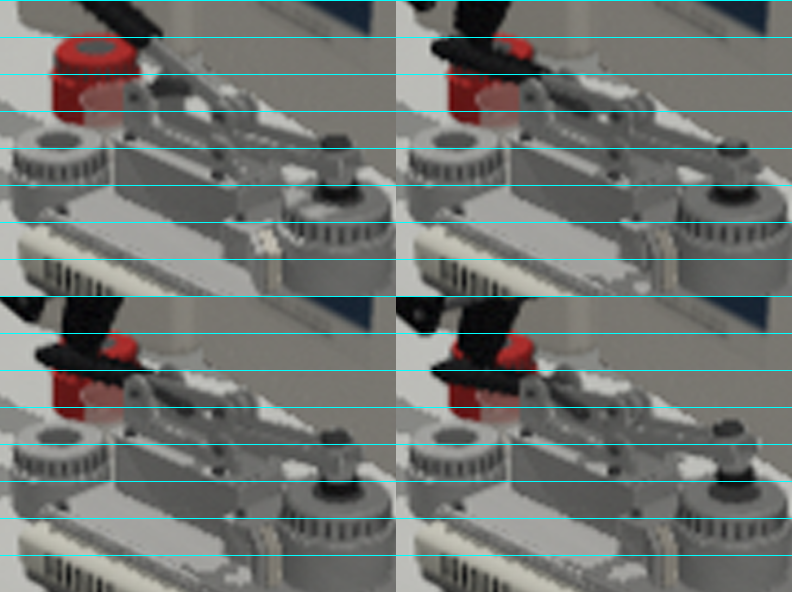

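Comparing frames: at t=11.75 (top right) the arm was at its lowest with zero tool force, so it was already locked there. My extra pressing pried it back over. I'll rise clear and look at what state the clamp is in now.

Request:
{"op": "drive_tool", "data": {
  "increments": [
    [[0.3, 0, -0.9], [0, 0, 0]],
    [[0.3, 0, -0.9], [0, 0, 0]],
    [[0.1, 0, -0.9], [0, 0, 0]],
    [[-0.8, 0, -0.5], [0, 0, 0]],
    [[-0.8, 0, -0.5], [0, 0, 0]]
  ]
}}

```text
t: 14.18
eef_pos: [536.3, 234.6, 226.0]
tcp_rot: [3.139, -0.335, 2.294]
ft_force: [-0.8, -0.2, 0.5]
opening: 0.003
```

Request:
{"op": "drive_tool", "data": {
  "increments": [
    [[-1, 0, -0.33], [0, 0, 0]],
    [[-1, 0, -0.33], [0, 0, 0]],
    [[-1, 0, -0.33], [0, 0, 0]],
    [[-1, 0, -0.33], [0, 0, 0]],
    [[-1, 0, -0.33], [0, 0, 0]]
  ]
}}

```text
t: 14.6
eef_pos: [640.9, 114.4, 221.3]
tcp_rot: [3.142, -0.336, 2.291]
ft_force: [-0.2, -0.5, 0.5]
opening: 0.007
```

```bash
python3 - <<'E'
from st import *
import pickle
p=env.read_camera("side"); pickle.dump(p,open("side16.pkl","wb")); a=cv2.resize(p["pixels"][160:290,250:390],None,fx=5,fy=4.5,interpolation=cv2.INTER_CUBIC);cv2.imwrite("pics/d16.png",a)
for t in["lever_grip","clamp_foot","jar"]: print(t,[(loc(d["point"]).round(1).tolist(),round(d["score"],2)) for d in env.tip_of(t,p)][:4])
p=env.read_camera("wrist"); save(p,"wrist16"); pickle.dump(p,open("wrist16.pkl","wb"))
for t in["lever_grip","clamp_foot","jar"]: print(t,[(loc(d["point"]).round(1).tolist(),round(d["score"],2)) for d in env.tip_of(t,p)][:4])
p=env.read_camera("scene"); cv2.imwrite("pics/s16.png",cv2.resize(p["pixels"][150:290,270:390],None,fx=4,fy=4,interpolation=cv2.INTER_CUBIC))
for t in["lever_grip","clamp_foot","jar"]: print(t,[(loc(d["point"]).round(1).tolist(),round(d["score"],2)) for d in env.tip_of(t,p)][:4])
E
```

```text
t 14.6 op 0.007 loc [ -3.  -58.6 221.3] tilt 19.2 zx 0.002 F [-0.5 -0.3  0.5]
lever_grip [([-5.4, 160.6, 82.7], 0.48)]
clamp_foot [([-2.1, -25.9, 153.6], 0.64), ([6.6, 192.7, 0.1], 0.55), ([-6.1, -164.8, -0.5], 0.22)]
jar [([-139.5, -173.3, 2.1], 0.84), ([118.9, 287.7, 1.4], 0.81), ([0.8, -34.9, 63.6], 0.69), ([-12.6, 295.0, -1.1], 0.67)]
lever_grip [([-1.2, 162.7, 81.4], 0.74), ([62.3, 197.7, 0.3], 0.3)]
clamp_foot [([-2.0, -27.5, 161.3], 0.95), ([-13.9, -164.7, -0.7], 0.5)]
jar [([-144.3, -172.1, 1.5], 0.85), ([-0.4, -32.1, 62.7], 0.57), ([9.3, 195.9, 2.8], 0.26)]
lever_grip [([2.4, 164.3, 83.4], 0.54)]
clamp_foot [([1.4, 164.5, 84.9], 0.43), ([0.4, -30.8, 60.8], 0.34)]
jar [([-140.6, -172.3, -1.6], 0.93), ([123.6, 289.8, 1.6], 0.9), ([-6.1, -30.1, 61.4], 0.79), ([-15.0, 296.8, -0.2], 0.62)]
```

View pics/d16.png

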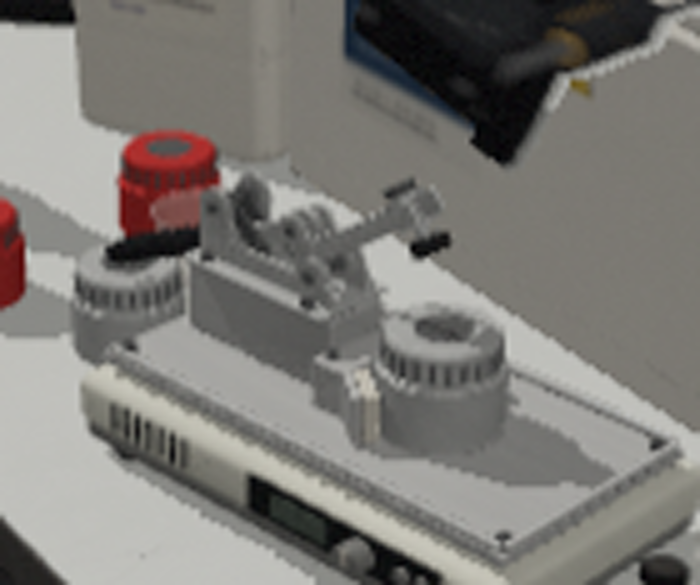

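View pics/wrist16.png

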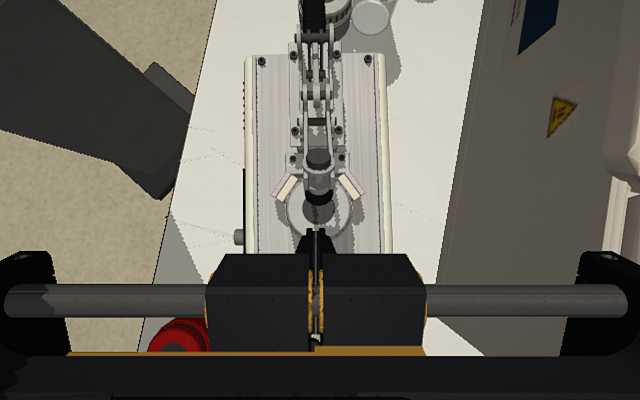

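View pics/s16.png

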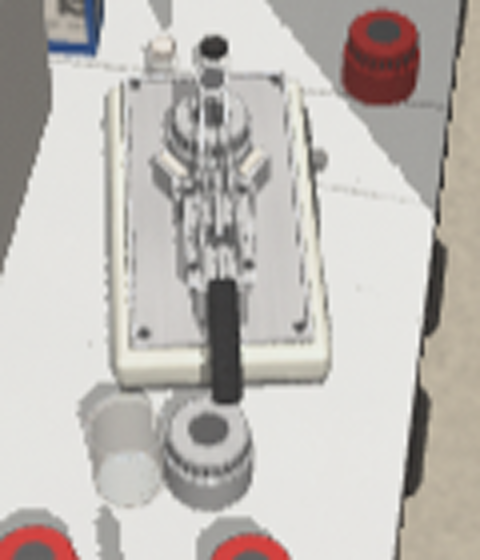

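The jar is still home, with its lid at about (318,210) in the wrist view. The clamp arm is about 33° up, with the foot near local (-26, 157), and the lever sits about 25° below level: lever and arm turned together as one piece. I'll push the arm's end down gently from above to bring it back, watching the force.

Request:
{"op": "drive_tool", "data": {
  "increments": [
    [[0.2, 0.05, 0], [0, -0.94, 0]],
    [[0.2, 0.05, 0], [0, -0.94, 0]],
    [[0.2, 0, 0], [0, -0.94, 0]],
    [[0.2, 0, 0], [0, -0.94, 0]],
    [[0.2, 0, 0], [0, -0.94, 0]]
  ]
}}

```text
t: 15.62
eef_pos: [622.9, 140.2, 227.5]
tcp_rot: [3.14, 0.044, 2.291]
ft_force: [-0.6, -0.1, -0.3]
opening: 0.008
```

Request:
{"op": "drive_tool", "data": {
  "increments": [
    [[0.2, 0, 0], [0, -0.94, 0]],
    [[0.2, 0, 0], [0, -0.94, 0]],
    [[0.1, 0, 0], [0, -0.94, 0]],
    [[0, 0, 0], [0, 0, 0]]
  ]
}}

```text
t: 15.95
eef_pos: [611.6, 152.9, 225.3]
tcp_rot: [-3.141, 0.269, 2.294]
ft_force: [0.6, 0.7, -0.6]
opening: 0.001
```

```bash
python3 - <<'E'
from st import *
p=env.read_camera("side"); cv2.imwrite("pics/d17.png",cv2.resize(p["pixels"][120:280,250:400],None,fx=3.7,fy=3.7,interpolation=cv2.INTER_CUBIC))
print(proj(p,[s["eef_pos"]]))
mv([0,-12-loc(s["eef_pos"])[1],195-loc(s["eef_pos"])[2]])
E
```

```text
t 15.95 op 0.001 loc [  0.6 -10.4 225.3] tilt -15.4 zx -0.001 F [ 0.9  0.1 -0.6]
[[332.89142942 183.92000504]]
tool move/30: [0.216 0.001 0.987]
```

View pics/d17.png

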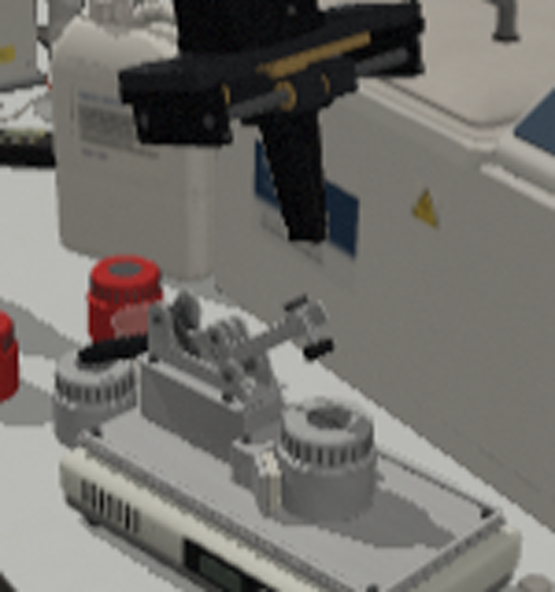

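```bash
python3 - <<'E'
from st import *
import pickle
p=pickle.load(open("side16.pkl","rb"))
def onx(uv):
    o,d=ray(p,uv); t=-((o-C)@ex)/(d@ex); return loc(o+t*d).round(1)
for n,u in {"nut":(250+400/5,160+187/4.5),"foot":(250+432/5,160+245/4.5),"armend":(250+425/5,160+200/4.5),"hingeA":(250+310/5,160+270/4.5),"gripTip":(250+105/5,160+245/4.5),"lever joint":(250+250/5,160+205/4.5),"jartop":(250+445/5,160+328/4.5)}.items(): print(n,onx(u))
E
```

```text
t 16.0 op 0.002 loc [  0.8 -11.1 225.4] tilt -15.2 zx -0.001 F [ 0.3 -0.4  0.4]
nut [ -0.   -4.4 180.7]
foot [ -0.  -24.6 156.7]
armend [ -0.  -19.3 179.4]
hingeA [ -0.   50.  111.5]
gripTip [ -0.  198.1  65.9]
lever joint [ -0.   90.5 133.7]
jartop [  0.  -34.6 114.1]
```

Request:
{"op": "drive_tool", "data": {
  "increments": [
    [[0.1, 0, 0.57], [0, 0, 0]],
    [[0.1, 0, 0.57], [0, 0, 0]],
    [[0, 0, 0], [0, 0, 0]]
  ]
}}

```text
t: 16.25
eef_pos: [614.7, 147.8, 188.0]
tcp_rot: [-3.138, 0.262, 2.291]
ft_force: [-0.8, -0.0, 0.0]
opening: 0.0
```

Request:
{"op": "drive_tool", "data": {
  "increments": [
    [[-0.05, 0, 0.25], [0, 0, 0]],
    [[-0.05, 0, 0.25], [0, 0, 0]],
    [[0, 0, 0], [0, 0, 0]]
  ]
}}

```text
t: 16.5
eef_pos: [620.4, 142.6, 176.5]
tcp_rot: [-3.141, 0.265, 2.29]
ft_force: [-0.8, -0.5, -0.1]
opening: 0.005
```

```bash
python3 - <<'E'
from st import *
p=env.read_camera("side"); cv2.imwrite("pics/d18.png",cv2.resize(p["pixels"][140:270,250:380],None,fx=4,fy=4,interpolation=cv2.INTER_CUBIC))
E
```

```text
t 16.5 op 0.005 loc [  0.3 -23.9 176.5] tilt -15.2 zx -0.002 F [-0.9  0.2 -0.1]
```

View pics/d18.png

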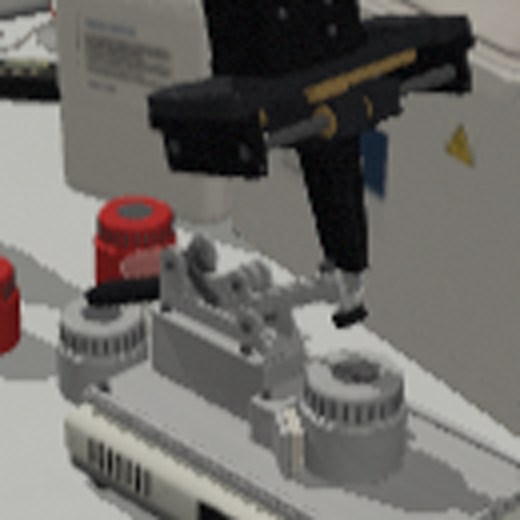

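Request:
{"op": "drive_tool", "data": {
  "increments": [
    [[0, 0, 0.2], [0, 0, 0]],
    [[0, 0, 0.2], [0, 0, 0]],
    [[0.05, 0, 0.2], [0, 0, 0]]
  ]
}}

```text
t: 16.8
eef_pos: [624.4, 139.8, 161.9]
tcp_rot: [3.138, 0.271, 2.291]
ft_force: [1.5, -11.4, 30.3]
opening: 0.002
```

```bash
python3 - <<'E'
from st import *
p=env.read_camera("side"); cv2.imwrite("pics/d19.png",cv2.resize(p["pixels"][140:270,250:380],None,fx=4,fy=4,interpolation=cv2.INTER_CUBIC))
E
```

```text
t 16.8 op 0.002 loc [  1.5 -28.7 161.9] tilt -15.5 zx 0.002 F [-6.5 -9.6 30.3]
```

View pics/d19.png

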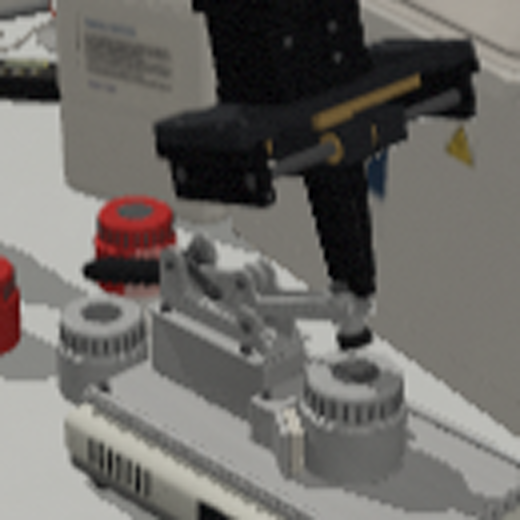

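Pushing the arm meets a hard stop at 30 N while the foot is still about 10 mm above the lid, so it won't go back from this side. I'll leave the arm, go to the lever, hold it by its grip and swing it back up past the dead point. Then I can push it over properly, and stop at the first snap.

Request:
{"op": "drive_tool", "data": {
  "increments": [
    [[0, 0, -0.5], [0, 0, 0]],
    [[0, 0, -1], [0, 0, 0]],
    [[0.5, 0, -1], [0, 0, 0]],
    [[0.95, 0, -0.25], [0, 0, 0]],
    [[0.95, 0, -0.25], [0, 0, 0]]
  ]
}}

```text
t: 17.27
eef_pos: [560.3, 211.5, 228.4]
tcp_rot: [3.139, 0.266, 2.289]
ft_force: [0.1, 0.5, 0.4]
opening: 0.006
```

Request:
{"op": "drive_tool", "data": {
  "increments": [
    [[0.95, 0, -0.25], [0, 0, 0]],
    [[0.95, 0, -0.2], [0, 0, 0]],
    [[0.95, 0, -0.1], [0, 0, 0]],
    [[0.5, 0, 0], [0, 0, 0]]
  ],
  "jaw": -0.2
}}

```text
t: 17.6
eef_pos: [491.8, 289.0, 216.4]
tcp_rot: [-3.142, 0.265, 2.292]
ft_force: [-0.5, 0.1, 0.5]
opening: 0.225
```

```bash
python3 - <<'E'
from st import *
import pickle
p=env.read_camera("side"); pickle.dump(p,open("side20.pkl","wb")); cv2.imwrite("pics/d20.png",cv2.resize(p["pixels"][120:280,240:400],None,fx=3.7,fy=3.7,interpolation=cv2.INTER_CUBIC))
for t in["lever_grip","clamp_foot"]: print(t,[(loc(d["point"]).round(1).tolist(),round(d["score"],2)) for d in env.tip_of(t,p)][:2])
p=env.read_camera("wrist"); save(p,"wrist20"); pickle.dump(p,open("wrist20.pkl","wb"))
for t in["lever_grip","clamp_foot"]: print(t,[(loc(d["point"]).round(1).tolist(),round(d["score"],2)) for d in env.tip_of(t,p)][:2])
E
```

```text
t 17.6 op 0.225 loc [  1.4 170.9 216.4] tilt -15.2 zx -0.001 F [-0.3  0.4  0.5]
lever_grip [([-7.4, 160.2, 91.4], 0.68)]
clamp_foot [([-0.3, -36.1, 139.1], 0.38)]
lever_grip [([-3.7, 158.6, 90.3], 0.78)]
clamp_foot []
```

View pics/d20.png

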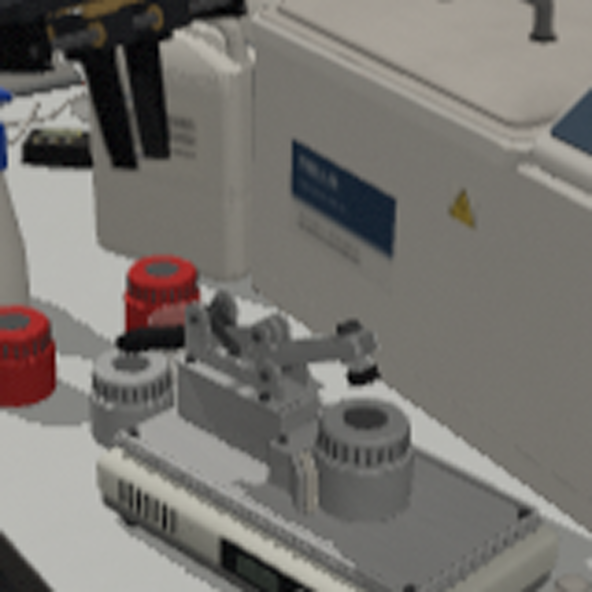

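View pics/wrist20.png

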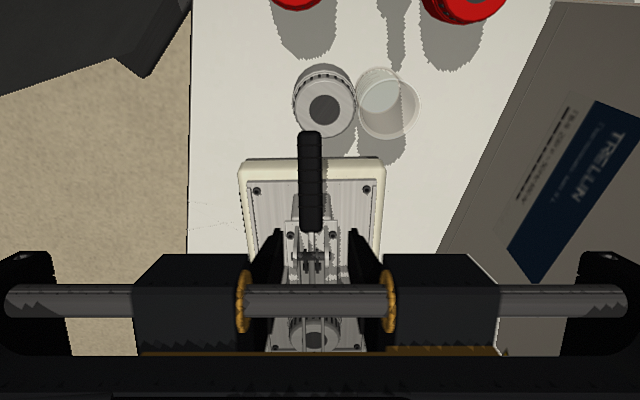

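Request:
{"op": "drive_tool", "data": {
  "increments": [
    [[0.11, -0.02, 0.92], [0, 0, 0]],
    [[0.11, -0.02, 0.92], [0, 0, 0]],
    [[0.11, -0.02, 0.92], [0, 0, 0]],
    [[0.11, -0.02, 0.92], [0, 0, 0]],
    [[0.11, -0.02, 0.5], [0, 0, 0]]
  ]
}}

```text
t: 18.32
eef_pos: [503.0, 270.6, 88.8]
tcp_rot: [-3.139, 0.265, 2.289]
ft_force: [-0.2, -0.5, -0.6]
opening: 0.4
```

```bash
python3 - <<'E'
from st import *
p=env.read_camera("side"); cv2.imwrite("pics/d21.png",cv2.resize(p["pixels"][140:270,240:380],None,fx=4,fy=4,interpolation=cv2.INTER_CUBIC))
p=env.read_camera("wrist"); save(p,"wrist21")
E
```

```text
t 18.3167 op 0.4 loc [ -2.4 149.8  88.8] tilt -15.2 zx -0.004 F [-0.5 -0.2 -0.6]
```

View pics/d21.png

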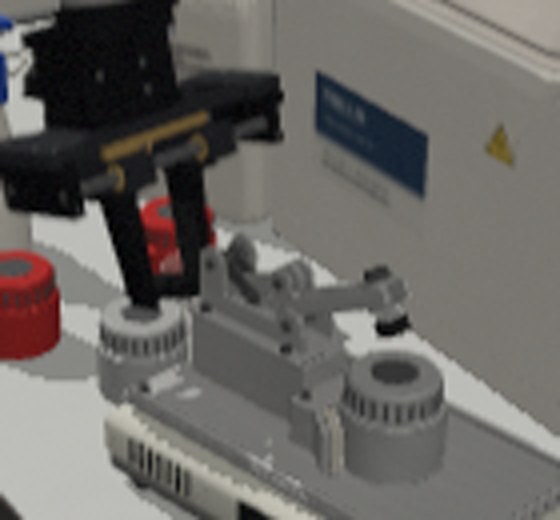

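View pics/wrist21.png

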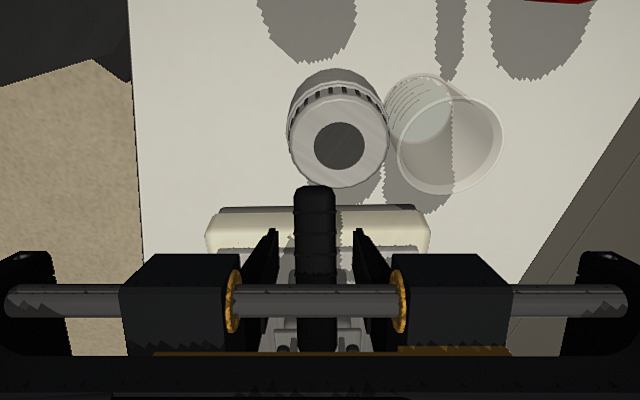

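The fingers straddle the grip, centred at 315 px against the lever at 315. I'll go a bit deeper, then close.

Request:
{"op": "drive_tool", "data": {
  "increments": [
    [[0, 0, 0.27], [0, 0, 0]],
    [[0, 0, 0], [0, 0, 0]]
  ]
}}

```text
t: 18.58
eef_pos: [504.8, 270.4, 83.6]
tcp_rot: [3.141, 0.266, 2.29]
ft_force: [-0.6, -0.6, -0.8]
opening: 0.397
```

Request:
{"op": "drive_tool", "data": {
  "increments": [
    [[0, 0, 0], [0, 0, 0]],
    [[0, 0, 0], [0, 0, 0]],
    [[0, 0, 0], [0, 0, 0]],
    [[0, 0, 0], [0, 0, 0]]
  ],
  "jaw": -1
}}

```text
t: 18.92
eef_pos: [503.0, 269.6, 83.9]
tcp_rot: [-3.138, 0.266, 2.292]
ft_force: [-4.7, -5.7, 3.5]
opening: 0.206
```

```bash
python3 - <<'E'
from st import *
E
```

```text
t 18.9167 op 0.206 loc [ -3.1 149.1  83.9] tilt -15.3 zx -0.005 F [-7.3 -1.1  3.5]
```

Request:
{"op": "drive_tool", "data": {
  "increments": [
    [[0.02, -0.04, -0.29], [0, 1, 0]],
    [[0.04, 0, -0.29], [0, 1, 0]],
    [[0.04, 0, -0.29], [0, 1, 0]]
  ]
}}

```text
t: 19.17
eef_pos: [499.7, 273.6, 109.4]
tcp_rot: [3.142, 0.026, 2.294]
ft_force: [10.4, -31.6, -1.4]
opening: 0.21
```

```bash
python3 - <<'E'
from st import *
p=env.read_camera("side"); cv2.imwrite("pics/d22.png",cv2.resize(p["pixels"][140:270,240:380],None,fx=4,fy=4,interpolation=cv2.INTER_CUBIC))
E
```

```text
t 19.1667 op 0.21 loc [ -2.9 154.2 109.4] tilt -1.5 zx -0.0 F [-13.2 -30.6  -1.4]
```

View pics/d22.png

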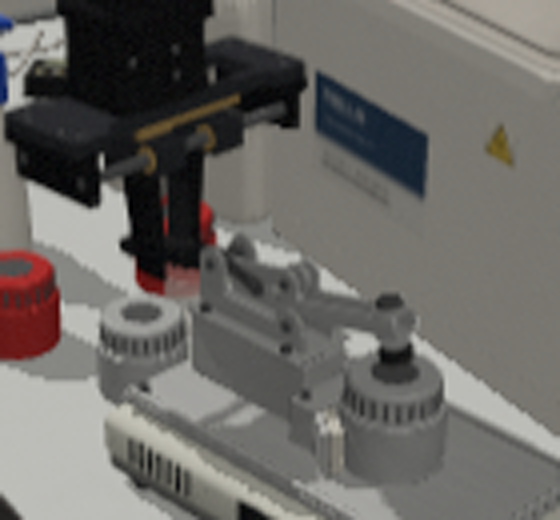

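Request:
{"op": "drive_tool", "data": {
  "increments": [
    [[-0.12, -0.03, -0.2], [0, 0.6, 0]],
    [[-0.08, 0, -0.25], [0, 0.8, 0]]
  ]
}}

```text
t: 19.38
eef_pos: [499.3, 273.6, 123.6]
tcp_rot: [3.14, -0.094, 2.291]
ft_force: [-21.5, 27.0, 8.9]
opening: 0.209
```

```bash
python3 - <<'E'
from st import *
E
```

```text
t 19.3833 op 0.209 loc [ -3.2 154.5 123.6] tilt 5.4 zx 0.002 F [ 1.9 34.5  8.9]
```

Request:
{"op": "drive_tool", "data": {
  "increments": [
    [[0.12, 0, -0.2], [0, 0.6, 0]],
    [[0.0, 0, -0.25], [0, 0.8, 0]]
  ]
}}

```text
t: 19.55
eef_pos: [499.0, 274.0, 136.7]
tcp_rot: [3.14, -0.203, 2.293]
ft_force: [-8.1, 13.4, -4.5]
opening: 0.208
```

```bash
python3 - <<'E'
from st import *
p=env.read_camera("side"); cv2.imwrite("pics/d23.png",cv2.resize(p["pixels"][140:270,240:380],None,fx=4,fy=4,interpolation=cv2.INTER_CUBIC))
E
```

```text
t 19.55 op 0.208 loc [ -3.2 155.  136.7] tilt 11.6 zx 0.002 F [ 2.8 15.5 -4.5]
```

View pics/d23.png

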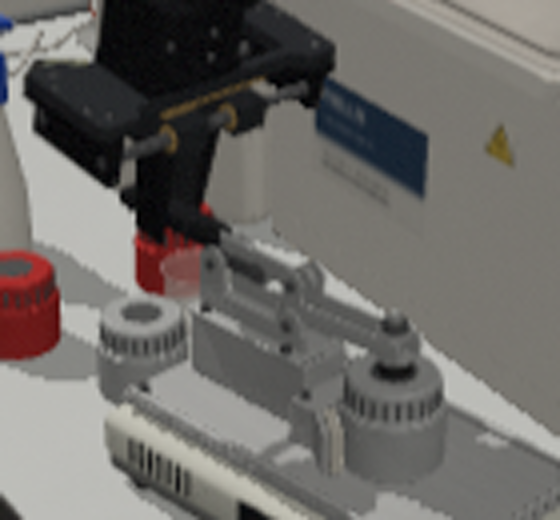

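Request:
{"op": "drive_tool", "data": {
  "increments": [
    [[0.02, 0, -0.27], [0, 0.8, 0]],
    [[-0.03, 0, -0.27], [0, 0.8, 0]]
  ]
}}

```text
t: 19.77
eef_pos: [499.2, 273.6, 153.2]
tcp_rot: [3.141, -0.339, 2.293]
ft_force: [-24.5, 39.2, 6.8]
opening: 0.204
```

```bash
python3 - <<'E'
from st import *
E
```

```text
t 19.7667 op 0.204 loc [ -3.3 154.5 153.2] tilt 19.4 zx 0.002 F [ 7.7 45.6  6.8]
```

Request:
{"op": "drive_tool", "data": {
  "increments": [
    [[0.1, 0, 0], [0, 0, 0]],
    [[0, 0, 0], [0, 0, 0]],
    [[0, 0, 0], [0, 0, 0]]
  ],
  "jaw": -0.3
}}

```text
t: 20.02
eef_pos: [500.9, 271.4, 152.8]
tcp_rot: [3.141, -0.325, 2.291]
ft_force: [0.3, -0.5, 0.0]
opening: 0.335
```

```bash
python3 - <<'E'
from st import *
p=env.read_camera("side"); cv2.imwrite("pics/d24.png",cv2.resize(p["pixels"][140:270,240:380],None,fx=4,fy=4,interpolation=cv2.INTER_CUBIC))
print([(loc(d["point"]).round(1).tolist(),round(d["score"],2)) for d in env.tip_of("lever_grip",p)][:2])
p=env.read_camera("wrist"); save(p,"wrist24")
E
```

```text
t 20.0167 op 0.335 loc [ -3.5 151.7 152.8] tilt 18.6 zx 0.002 F [-0.1 -0.6  0. ]
[([-7.5, 155.7, 191.4], 0.57)]
```

View pics/d24.png

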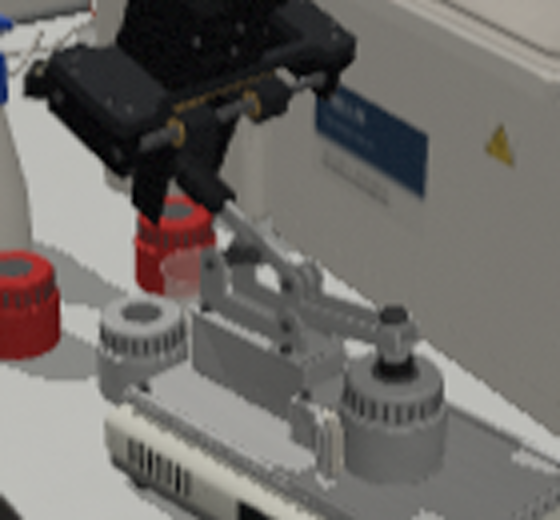

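View pics/wrist24.png

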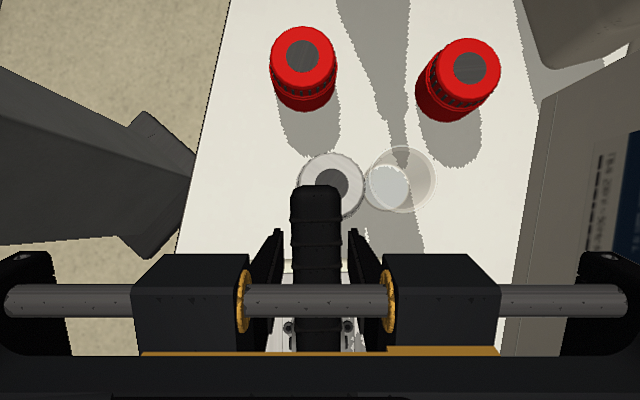

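The lever sprang back to the normal unlocked side, with the grip at about (156,191) and the foot resting on the lid. Now I back out, shut the fingers and push again in small steps, stopping at the snap.

Request:
{"op": "drive_tool", "data": {
  "increments": [
    [[0, 0, -0.9], [0, 0, 0]],
    [[0, 0, -0.9], [0, 0, 0]],
    [[0, 0, -0.8], [0, 0, 0]],
    [[0, 0, 0], [0, 0, 0]]
  ]
}}

```text
t: 20.5
eef_pos: [519.4, 252.2, 230.4]
tcp_rot: [3.136, -0.323, 2.292]
ft_force: [0.9, -0.7, 0.4]
opening: 0.348
```

Request:
{"op": "drive_tool", "data": {
  "increments": [
    [[0.2, 0.03, 0], [0, 0, 0]],
    [[0.2, 0.03, 0], [0, 0, 0]],
    [[0.2, 0, 0], [0, 0, 0]],
    [[0, 0, 0], [0, 0, 0]],
    [[0, 0, 0], [0, 0, 0]]
  ],
  "jaw": -1
}}

```text
t: 20.92
eef_pos: [506.8, 267.1, 231.7]
tcp_rot: [-3.141, -0.327, 2.292]
ft_force: [0.3, -0.3, -0.4]
opening: 0.057
```

```bash
python3 - <<'E'
from st import *
p=env.read_camera("side"); cv2.imwrite("pics/d25.png",cv2.resize(p["pixels"][120:270,240:380],None,fx=4,fy=4,interpolation=cv2.INTER_CUBIC))
print([(loc(d["point"]).round(1).tolist(),round(d["score"],2)) for d in env.tip_of("lever_grip",p)][:2])
p=env.read_camera("wrist"); save(p,"wrist25")
print([(loc(d["point"]).round(1).tolist(),round(d["score"],2)) for d in env.tip_of("lever_grip",p)][:2])
mv([0,152-loc(s["eef_pos"])[1],200-loc(s["eef_pos"])[2]])
E
```

```text
t 20.9167 op 0.057 loc [ -1.9 144.7 231.7] tilt 18.7 zx 0.001 F [ 0.  -0.4 -0.4]
[([-4.9, 155.7, 191.9], 0.66)]
[([-1.0, 158.8, 189.9], 0.57)]
tool move/30: [-0.107 -0.     1.079]
```

View pics/d25.png

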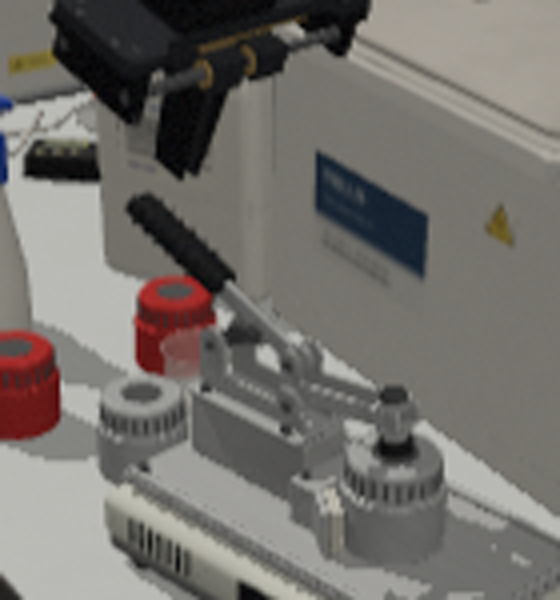

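View pics/wrist25.png

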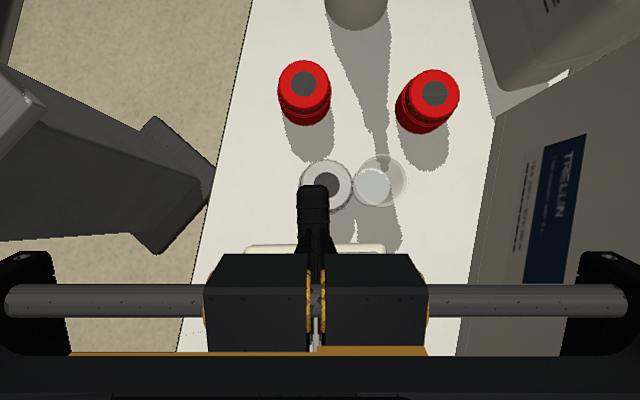

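Request:
{"op": "drive_tool", "data": {
  "increments": [
    [[-0.05, 0, 0.5], [0, 0, 0]],
    [[-0.05, 0, 0.5], [0, 0, 0]],
    [[0, 0, 0], [0, 0, 0]]
  ]
}}

```text
t: 21.37
eef_pos: [501.8, 271.5, 200.6]
tcp_rot: [-3.138, -0.328, 2.29]
ft_force: [-1.0, -0.4, -0.4]
opening: 0.003
```

Request:
{"op": "drive_tool", "data": {
  "increments": [
    [[-0.02, 0, 0.17], [0, 0, 0]],
    [[-0.02, 0, 0.17], [0, 0, 0]],
    [[-0.02, 0, 0.17], [0, 0, 0]]
  ]
}}

```text
t: 21.62
eef_pos: [501.0, 274.3, 188.2]
tcp_rot: [3.14, -0.326, 2.291]
ft_force: [-0.8, 1.0, 7.2]
opening: 0.005
```

Request:
{"op": "drive_tool", "data": {
  "increments": [
    [[-0.02, 0, 0.17], [0, 0, 0]],
    [[-0.02, 0, 0.17], [0, 0, 0]]
  ]
}}

```text
t: 21.78
eef_pos: [499.6, 275.9, 178.3]
tcp_rot: [3.14, -0.326, 2.291]
ft_force: [-1.8, 0.7, 6.6]
opening: 0.007
```

Request:
{"op": "drive_tool", "data": {
  "increments": [
    [[-0.02, 0, 0.17], [0, 0, 0]],
    [[0, 0, 0], [0, 0, 0]]
  ]
}}

```text
t: 21.95
eef_pos: [498.7, 276.6, 172.3]
tcp_rot: [3.141, -0.326, 2.291]
ft_force: [-0.8, 0.9, 1.0]
opening: 0.003
```

```bash
python3 - <<'E'
from st import *
p=env.read_camera("side"); cv2.imwrite("pics/d26.png",cv2.resize(p["pixels"][120:270,240:380],None,fx=4,fy=4,interpolation=cv2.INTER_CUBIC))
print([(loc(d["point"]).round(1).tolist(),round(d["score"],2)) for d in env.tip_of("lever_grip",p)][:2])
E
```

```text
t 21.95 op 0.003 loc [ -1.7 157.1 172.3] tilt 18.7 zx 0.002 F [-0.   1.2  1. ]
[([-5.7, 161.5, 163.4], 0.84)]
```

View pics/d26.png

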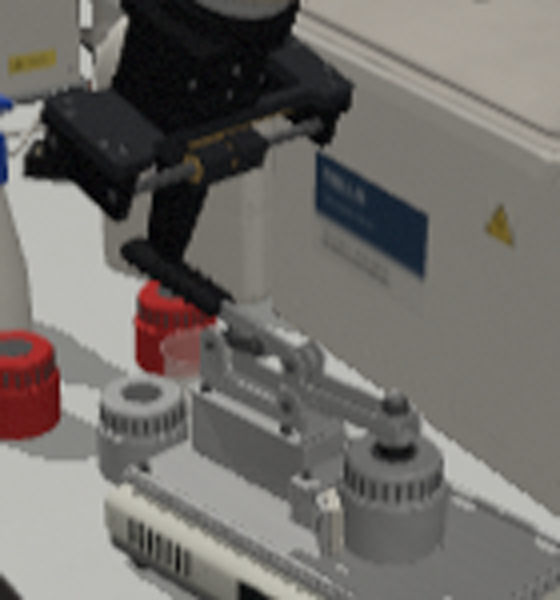

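Request:
{"op": "drive_tool", "data": {
  "increments": [
    [[-0.01, 0, 0.12], [0, 0, 0]],
    [[0, 0, 0], [0, 0, 0]]
  ]
}}

```text
t: 22.22
eef_pos: [498.0, 277.1, 168.8]
tcp_rot: [-3.141, -0.326, 2.291]
ft_force: [-0.9, -0.5, -0.3]
opening: 0.005
```

Request:
{"op": "drive_tool", "data": {
  "increments": [
    [[-0.01, 0, 0.12], [0, 0, 0]],
    [[0, 0, 0], [0, 0, 0]]
  ]
}}

```text
t: 22.38
eef_pos: [497.4, 277.8, 165.0]
tcp_rot: [-3.141, -0.327, 2.291]
ft_force: [-0.3, 0.3, -0.2]
opening: 0.002
```

Request:
{"op": "drive_tool", "data": {
  "increments": [
    [[-0.01, 0, 0.12], [0, 0, 0]],
    [[0, 0, 0], [0, 0, 0]]
  ]
}}

```text
t: 22.55
eef_pos: [496.8, 278.4, 161.5]
tcp_rot: [-3.141, -0.327, 2.291]
ft_force: [0.4, -0.4, -0.8]
opening: 0.005
```

```bash
python3 - <<'E'
from st import *
p=env.read_camera("side"); cv2.imwrite("pics/d27.png",cv2.resize(p["pixels"][120:270,240:380],None,fx=4,fy=4,interpolation=cv2.INTER_CUBIC))
print([(loc(d["point"]).round(1).tolist(),round(d["score"],2)) for d in env.tip_of("lever_grip",p)][:2])
E
```

```text
t 22.55 op 0.005 loc [ -1.9 159.7 161.5] tilt 18.7 zx 0.001 F [ 0.  -0.5 -0.8]
[([-6.0, 165.8, 141.6], 0.81)]
```

View pics/d27.png

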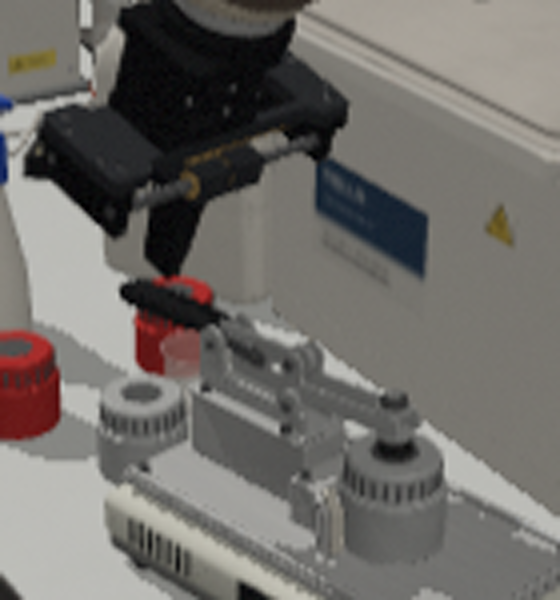

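The lever has snapped to its stop: the grip is measured at (166,142) against a nominal (165,140), and the tool is 14 mm clear of it. I retreat and verify.

Request:
{"op": "drive_tool", "data": {
  "increments": [
    [[0.1, 0, -0.6], [0, 0, 0]],
    [[0.2, 0, -1], [0, 0, 0]],
    [[0.2, 0, -1], [0, 0, 0]],
    [[-0.5, 0, -0.8], [0, 0, 0]],
    [[-0.9, 0, -0.4], [0, 0, 0]]
  ]
}}

```text
t: 23.07
eef_pos: [538.4, 232.6, 265.7]
tcp_rot: [3.136, -0.324, 2.295]
ft_force: [-0.3, -0.4, -0.5]
opening: 0.004
```

Request:
{"op": "drive_tool", "data": {
  "increments": [
    [[-0.95, 0, -0.33], [0, 0, 0]],
    [[-0.95, 0, -0.33], [0, 0, 0]],
    [[-0.95, 0, -0.33], [0, 0, 0]],
    [[-0.95, 0, -0.33], [0, 0, 0]],
    [[0, 0, 0], [0, 0, 0]]
  ]
}}

```text
t: 23.48
eef_pos: [620.3, 137.2, 261.7]
tcp_rot: [-3.142, -0.325, 2.287]
ft_force: [0.3, 0.2, 0.6]
opening: 0.007
```

```bash
python3 - <<'E'
from st import *
p=env.read_camera("side"); cv2.imwrite("pics/d28.png",cv2.resize(p["pixels"][150:310,240:400],None,fx=3.7,fy=3.7,interpolation=cv2.INTER_CUBIC))
for c in["side","scene","wrist"]:
    p=env.read_camera(c)
    if c!="side": save(p,c+"28")
    for t in["lever_grip","clamp_foot","jar","beaker","vial_a"]: print(c,t,[(loc(d["point"]).round(1).tolist(),round(d["score"],2)) for d in env.tip_of(t,p)][:4])
p=env.read_camera("scene"); cv2.imwrite("pics/s28c.png",cv2.resize(p["pixels"][150:290,270:390],None,fx=4,fy=4,interpolation=cv2.INTER_CUBIC))
E
```

```text
t 23.4833 op 0.007 loc [ -3.3 -27.9 261.7] tilt 18.6 zx 0.003 F [ 0.4 -0.1  0.6]
side lever_grip [([-4.3, 165.3, 138.9], 0.61)]
side clamp_foot [([-0.1, -35.0, 113.4], 0.5)]
side jar [([2.7, -35.9, 62.2], 0.9), ([-10.8, 296.7, -2.8], 0.62), ([121.5, 288.7, 0.6], 0.62), ([-139.4, -174.9, 6.5], 0.58)]
side beaker [([64.8, 196.0, -2.1], 0.54)]
side vial_a [([-7.8, -171.5, 1.2], 0.76), ([30.3, -166.1, 2.3], 0.6)]
scene lever_grip [([1.4, 163.3, 140.0], 0.67)]
scene clamp_foot []
scene jar [([-136.7, -172.7, 2.0], 0.91), ([-16.3, 299.1, 0.5], 0.62), ([123.1, 291.8, 0.0], 0.59)]
scene beaker [([66.2, 198.5, -0.2], 0.64)]
scene vial_a [([-9.2, -169.1, -2.7], 0.58), ([32.3, -167.3, 0.6], 0.41)]
wrist lever_grip [([0.0, 164.6, 134.6], 0.84)]
wrist clamp_foot []
wrist jar [([-147.8, -169.6, 2.1], 0.75), ([-4.5, -27.6, 65.8], 0.61), ([1.1, 165.8, 137.1], 0.36)]
wrist beaker [([64.8, 198.4, 2.0], 0.84)]
wrist vial_a [([-8.2, -166.2, 3.7], 0.38)]
```

View pics/d28.png

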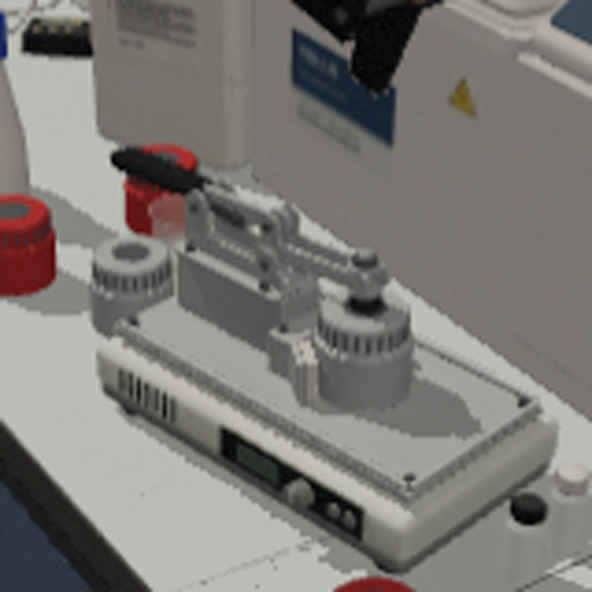

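View pics/wrist28.png

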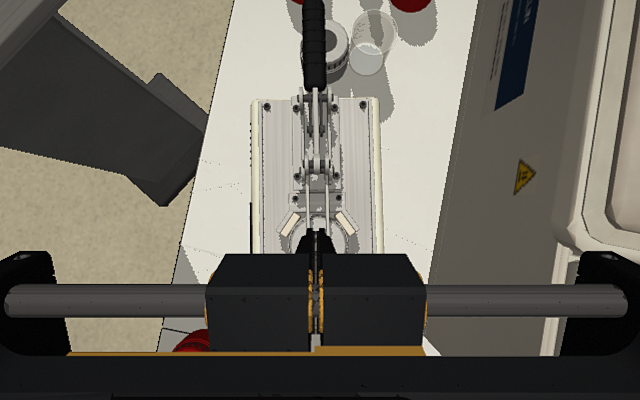

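View pics/s28c.png

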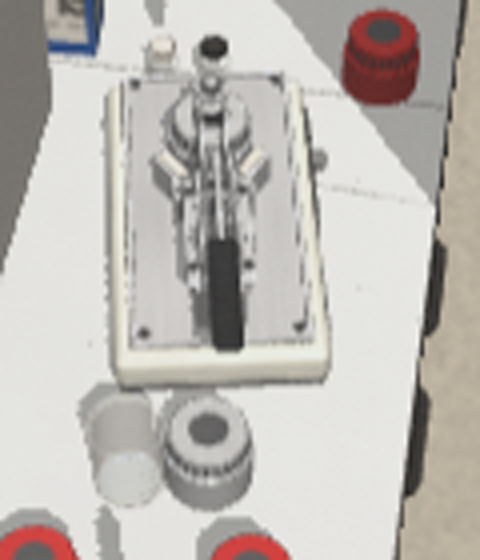

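Request:
{"op": "drive_tool", "data": {
  "increments": [
    [[-0.87, 0, 0.2], [0, 0, 0]],
    [[-0.87, 0, 0.4], [0, 0, 0]],
    [[-0.87, 0, 0.5], [0, 0, 0]],
    [[0, 0, 0], [0, 0, 0]]
  ]
}}

```text
t: 24.82
eef_pos: [659.8, 90.7, 201.4]
tcp_rot: [-3.137, -0.329, 2.287]
ft_force: [0.3, -0.6, -0.6]
opening: 0.004
```

```bash
python3 - <<'E'
from st import *
p=env.read_camera("wrist"); cv2.imwrite("pics/w29.png",cv2.resize(p["pixels"][0:260,190:440],None,fx=2.3,fy=2.3,interpolation=cv2.INTER_CUBIC))
for t in["clamp_foot","jar","saddle_seat"]: print(t,[(loc(d["point"]).round(1).tolist(),round(d["score"],2)) for d in env.tip_of(t,p)][:3])
E
```

```text
t 24.8167 op 0.004 loc [ -4.6 -88.9 201.4] tilt 18.9 zx -0.001 F [-0.2 -0.6 -0.6]
clamp_foot [([0.7, -33.3, 120.1], 0.63)]
jar [([-145.9, -169.9, 3.2], 0.94), ([-1.6, -29.7, 62.2], 0.6)]
saddle_seat []
```

View pics/w29.png

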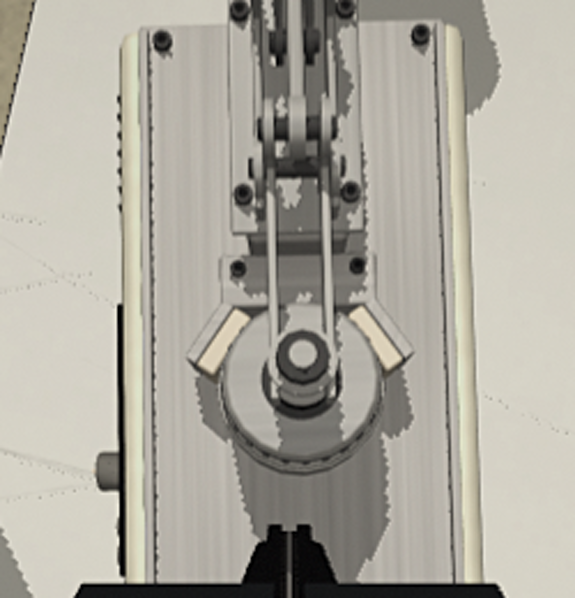

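The jar is seated symmetrically against both V faces, with its lid centre near (302,385) in the crop. The foot sits on the middle of the lid and the clamp has stayed locked for over 2 s with the tool clear. I'm handing the job in.

```bash
python3 - <<'E'
from h import *
print(env.job_done()); print(env.state()["t"])
E
```

```text
the job is handed in; nothing more can be done
None
the job is handed in; nothing more can be done
```

The jar is home in the V saddle and the clamp is locked on its lid, but my first lock attempt failed and I had to redo it. I handed the job in at about 25 s of the 45 s; `job_done` gives no verdict.

**Jar:** I pushed it along the plate with the straddling fingers until the force rose to about 26 N with almost no further travel and no side force. It was never lifted or tipped.

**First lock attempt:** The lever snapped, but I didn't recognise it. Pressing on with about 11 N pried the clamp back over its dead point, and the arm came up again.

**Recovery:**
- Pushing the arm's end down met about 30 N without result, so I stopped.
- I then gripped the lever by its black handle and swung it back over the dead point, which is more than pushing. I saw up to about 46 N at the wrist, sideways on the lever; the limit is 120 N.
- The lever sprang back to its normal unlocked position. I pushed it over again in small steps and stopped at the snap.

**Last checks:**
- **Lever:** it stayed locked and level for about 2 s with the robot clear. In mill coordinates the grip was at y = 165 mm, z = 139 mm, against a nominal 165 and 140.
- **Foot and jar:** the foot sits on the middle of the lid, and the wrist picture shows the jar evenly against both V faces. The network's jar positions scattered by about 4 mm around the seat, so that picture is the better evidence.
- **Other items:** the beaker and both vials measured where they started. The spare jar looks unmoved in the pictures but was not measured again at the end.

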